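# Unstack the samples onto their stations at the microscope bench

## Task

The samples have come to the microscope bench in one stack. Take it apart from the top and set each piece, centred, on its own station: the capped vial on the pan of the balance, the square dish on the light plate, the round tin on the cork mat, and the slide box on the wooden board, its long sides along the board's long sides. Keep every piece upright, set it down without dropping it, let go of everything, and leave the pipette tip box and the dropper bottle where they are.

Things in the scene. Friction and masses are not known exactly. Their poses are not given: they have to be found in the camera images.
- vial_mid (a point): Small upright amber vial with a white cap, a plain cylinder 30 mm in diameter and 42 mm high, 0.05 kg; top of the stack. The point is its centre, half-way up; z points up along its axis.
- dish_mid (a point): Square white porcelain dish with its lid on, a closed block 44 x 44 mm and 32 mm high, 0.11 kg; second from the top, under the vial. The point is its centre, half-way up; x and y run square to its sides, z up.
- tin_mid (a point): Round dark steel tin with a fixed lid, a plain cylinder 58 mm in diameter and 32 mm high, 0.09 kg; third from the top, under the dish. The point is its centre, half-way up; z points up along its axis.
- slidebox_mid (a point): Closed grey plastic slide box, 100 mm long (its x) by 62 mm wide (its y) by 34 mm high, 0.16 kg; bottom of the stack, standing on the bench. The point is its centre, half-way up; z up. The four pieces simply rest on one another, centred to within a few mm, each at its own yaw.
- pan (a point): Centre of the top of the round steel pan (80 mm in diameter) of a low white balance with a small display and two keys on its housing. The pan's top is 26 mm above the bench; the housing, 100 x 120 mm and 20 mm high, is fixed, and its centre lies 8 mm to -x of this point along the balance's own x axis. z up.
- panel (a point): Centre of the top of the light plate: a flat fixed dark steel square, 105 x 105 mm, with a white square panel of 84 x 84 mm whose top is 16 mm above the bench. x and y run square to its sides, z up.
- cork_top (a point): Centre of the top of the round cork mat, 104 mm in diameter, 8 mm thick, fixed to the bench. z up.
- board_top (a point): Centre of the top of the plain wooden board, 125 mm long (its x) by 88 mm wide (its y), 12 mm thick, fixed to the bench. z up.
- tipbox_mid (a point): Bystander: white pipette tip box with a blue lid, 85 x 120 mm and 66 mm high, loose on the bench beyond the work; the point is its centre, half-way up. To be left alone.
- dropper_mid (a point): Bystander: small white dropper bottle with a black tip, 34 mm in diameter and 58 mm high, loose on the bench on the near side of the work; the point is its centre, half-way up. To be left alone.

How it is judged:
By the outcome, as a careful person would: the job done as asked, in the order asked, and still so for the second after the job is handed in, with the robot touching nothing.
It also fails if it takes over 128 s, if anything falls off the work surface, if the arm or the gripper's body presses on something with over 40 N, if the wrist force passes 120 N, or if a joint passes its speed limit or range.

## Robot

A 6-joint arm with a two-finger parallel gripper is mounted at the origin on the work surface. World frame = base frame: x ahead of the robot, y to its left, z up, the work surface at z = 0. Lengths are in m, angles in rad, forces in N, time in s.
With the tool pointing down it reaches from about 0.35 to 0.725 m from the base axis. Payload 6 kg.
Tool frame: the origin (TCP) lies at the centre of the arm's flange, where the gripper is bolted on; the fingertips stand 173 mm ahead of it and the grasp point (between the pads) lies 155 mm ahead of it; z points along the fingers, y is the line along which they close (so a half turn about z gives the same grasp; the last joint's range is limited). The gripper opens to 85 mm and grips with 20 to 120 N. Pads are 22 mm wide; open, the fingers measure 114 mm over their backs; the gripper's body (76 mm by 85 mm) begins 54 mm behind the grasp point. The pads swing forward as they close: fully open they stand 13 mm farther back than shut.
Start: joints at [1.625, 0.04, 0.085, 0, -1.615, -0.334], TCP at [0.166, 0.577, 0.405] pointing down, gripper open.
Joint ranges: [-2.56, 2.56], [-1.29, 2.01], [-1.08, 1.49], [-3.29, 1.98], [-2.81, -0.18], [-2.99, 2.99]. Speed limits (rad/s): [2.57, 2.57, 3.01, 3.14, 3.14, 3.14].

## Interface

Orientations are given as a rotation vector (axis times angle).
In Python, from station import r, vision gives the robot as it stands. The module is installed in compiled form; this text tells all that it offers.
- The arm moves only by the shell command python3 -m pendant 'ROWS'. ROWS is JSON, a list of rows, each an object of numbers: "x", "y", "z": the shift along the tool's x, y, z each as a share of 2 cm, from -1 to 1; "wx", "wy", "wz": the turn, a rotation vector about the tool's x, y, z each as a share of 30 degrees, from -1 to 1; "fingers": the gripper's target within -1 to 1 (shut at 1, half-way at 0, fully open at -1). A call has 1 to 20 rows; each row shifts and turns the commanded pose from where the row before left it, along the tool's axes as they then stand; what a row does not reach is not made up. A row lasts 1/12 s, in which the tool goes at most 41.7 mm and 7.16 degrees, less where a joint would pass 70% of its speed; a pose out of reach is approached as far as the arm can. A call with a number of a shift or a turn outside -1 to 1 is refused whole. A call with a gripper value outside its range is refused whole. The fingers move at their own pace and stop on an object; the grip force is fixed at half the most. Time passes only in rows, so rows that do not move let the fingers close. It gives the time, the measured TCP pose, the force, the opening and the grip force at its end, in the units of the state.
- r.get_obs(): the state, without advancing time (a new reading comes with each control period).
- vision.capture(name): name is "scene" or "top" or "wrist"; returns a dict with "frame" (480x640x3 uint8, red, green, blue), "vfov" (degrees; the focal length in pixels is half the picture's height over the tangent of half this angle, whatever the lens; pixels are square), "cx", "cy" (the principal point, pixels), "world_to_cam" (4x4, takes a point from world to camera coordinates). Camera axes: x right, y down, z forward; pixel columns grow to the right and rows downward; lengths in m; the calibration is good to about 2 mm. A picture is of the moment at which its call begins. There is no depth.
- r.finish_job(): hands the job in; it is judged then, once.
The state is a dict: "time": time; "joint_positions": joint angles; "qd": joint speeds; "tau": joint torques, N m; "position": TCP position; "ee_rot": TCP orientation; "force": force on the tool from outside, world axes, zero at the start; "moment": the same for the moment, N m; "grip_width": finger opening in m; "finger_force": force on a finger pad.
Only numpy, scipy, OpenCV 4.12 (cv2) and the standard library are available. Lean on these libraries where they do the work, as an engineer would, in place of code of your own. Each camera call takes 0.05 s, during which the arm holds its last target. There are 200 camera calls.

## Working session

There is one attempt and no reset: what is moved stays moved. The work goes in short steps, Python scripts to look and compute and a shell command to move; the robot and the scene stay as the last step left them, time stands still between calls to the robot, and variables do not carry over. Pictures are saved under pics/ and viewed, at most 14 in all, crops included, and the job is handed in when it is done.

```bash
mkdir -p pics
python3 - <<'E'
from station import r, vision
import cv2,pickle
d={}
for n in("scene","top","wrist"):
    c=vision.capture(n);d[n]=c;cv2.imwrite(f"pics/{n}0.png",c["frame"][:,:,::-1]);print(n,c["vfov"],c["cx"],c["cy"],c["world_to_cam"].round(4).tolist())
pickle.dump(d,open("d0.pkl","wb"))
print(r.get_obs())
E
```

```text
scene 44.390613978864465 314.12138996258113 232.555762545013 [[0.7668, 0.6418, -0.0113, -0.4519], [0.5381, -0.6523, -0.5337, -0.2665], [-0.35, 0.4032, -0.8456, 1.4041], [0.0, 0.0, 0.0, 1.0]]
top 53.04687938611322 321.0090992070385 247.43704123178009 [[-0.0079, -0.9998, -0.0173, 0.0212], [-0.9951, 0.0096, -0.0986, 0.5796], [0.0988, 0.0164, -0.995, 1.1689], [0.0, 0.0, 0.0, 1.0]]
wrist 62.717090322862596 321.16103551134097 236.93583249297137 [[-0.2773, -0.9608, 0.0021, 0.5989], [-0.9175, 0.2654, 0.2963, -0.0399], [-0.2852, 0.0802, -0.9551, 0.3796], [0.0, 0.0, 0.0, 1.0]]
{'time': 0.15, 'joint_positions': array([ 1.62468211e+00,  4.06726160e-02,  8.40407212e-02, -3.16714663e-04,
       -1.61550736e+00, -3.33723644e-01]), 'qd': array([-4.97257496e-04, -9.05281999e-04,  2.27055217e-03, -1.54959940e-04,
       -4.66117109e-05,  1.18200223e-03]), 'tau': array([-2.16773871e-03, -3.68621886e+01,  3.47688246e+01,  6.93612143e+00,
       -4.42156088e-03,  4.03281035e-07]), 'position': array([0.16562628, 0.57666949, 0.40391294]), 'ee_rot': array([ 3.10952863e+00, -4.37921468e-01, -8.14002767e-05]), 'force': array([0.26488656, 1.20109665, 0.21477039]), 'moment': array([-0.01770149,  0.00665793,  0.00476081]), 'finger_force': 0.0, 'grip_width': 0.08545534438799743}
```

View pics/top0.png

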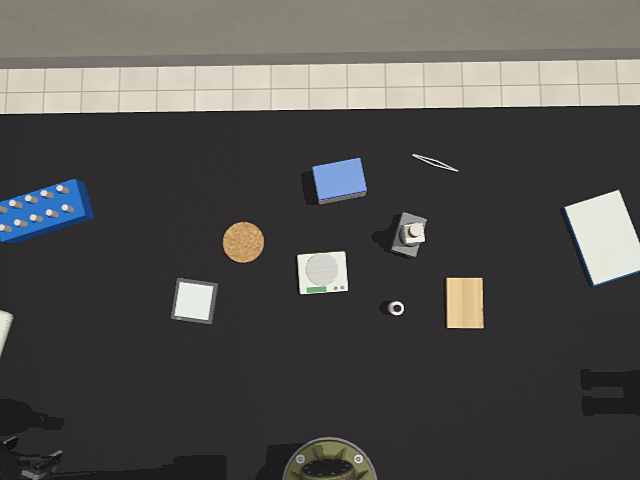

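View pics/scene0.png

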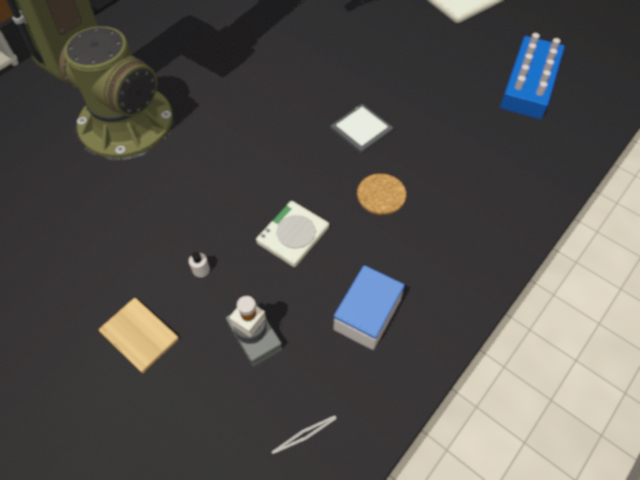

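Top view: cork (243,242), light plate (194,301), balance pan (322,269), board (465,303), stack (~410,235), dropper (396,308), tip box (340,180). Scene view shows the stack at about (250,325), vial top at (247,303).

```bash
cat > h.py <<'E'
import numpy as np,cv2,pickle
def f(c): return 240/np.tan(np.radians(c["vfov"]/2))
def back(c,uv,z):
    T=np.array(c["world_to_cam"]);R=T[:3,:3];o=-R.T@T[:3,3]
    uv=np.atleast_2d(uv).astype(float)
    d=np.c_[(uv[:,0]-c["cx"])/f(c),(uv[:,1]-c["cy"])/f(c),np.ones(len(uv))]@R
    return (o+d*((z-o[2])/d[:,2])[:,None])[:,:2]
def proj(c,P):
    T=np.array(c["world_to_cam"]);p=np.atleast_2d(P)@T[:3,:3].T+T[:3,3]
    return p[:,:2]/p[:,2:]*f(c)+[c["cx"],c["cy"]]
def seg(c,lo,hi,box,z):
    x0,y0,x1,y1=box
    h=cv2.cvtColor(c["frame"],cv2.COLOR_RGB2HSV)
    m=cv2.inRange(h,np.array(lo),np.array(hi));k=np.zeros_like(m);k[y0:y1,x0:x1]=m[y0:y1,x0:x1]
    ct=max(cv2.findContours(k,cv2.RETR_EXTERNAL,cv2.CHAIN_APPROX_NONE)[0],key=cv2.contourArea)
    w=(back(c,ct[:,0],z)*1000).astype(np.float32)
    (cx,cy),(a,b),t=cv2.minAreaRect(w)
    return [round(float(q),1) for q in (cx,cy,a,b,t)]
E
python3 - <<'E'
from h import *
d=pickle.load(open("d0.pkl","rb"))
t,s=d["top"],d["scene"]
for n,c,B in(("top",t,{"cork":(210,210,280,275),"panel":(160,270,230,330),"plate":(160,270,230,330),"board":(435,265,495,340),"house":(285,240,360,305)}),("scene",s,{"cork":(345,165,415,225),"panel":(320,95,400,155),"board":(90,290,190,380),"house":(245,190,340,275)})):
  for k,b in B.items():
    lo,hi,z={"cork":((5,80,80),(30,255,255),.008),"board":((5,60,80),(30,255,255),.012),"panel":((0,0,150),(180,60,255),.016),"plate":((0,0,60),(180,90,255),.012),"house":((0,0,130),(180,120,255),.02)}[k]
    print(n,k,seg(c,lo,hi,b,z))
def crop(c,x,y,w,h,z):return cv2.resize(c["frame"][y:y+h,x:x+w,::-1],None,fx=z,fy=z,interpolation=cv2.INTER_CUBIC)
cv2.imwrite("pics/c.png",np.hstack([crop(t,380,200,60,75,6),crop(s,215,285,70,90,5)]) if 0 else np.hstack([crop(t,380,195,66,80,6),crop(s,217,288,66,80,6)]))
cv2.imwrite("pics/b.png",np.hstack([crop(t,290,240,66,66,6),crop(s,252,198,66,66,6)]))
E
```

```text
top cork [597.9, 216.1, 104.7, 102.4, 89.5]
top panel [450.9, 336.7, 86.6, 85.1, 82.0]
top plate [450.8, 336.4, 106.2, 104.3, 82.0]
top board [441.0, -338.2, 91.5, 126.1, 89.2]
top house [518.4, 13.9, 99.3, 120.7, 3.7]
scene cork [601.1, 211.7, 108.7, 109.5, 39.4]
scene panel [453.2, 334.2, 89.6, 89.3, 82.0]
scene board [444.7, -340.9, 93.1, 134.1, 88.8]
scene house [523.1, 8.9, 104.4, 126.3, 3.7]
```

View pics/c.png

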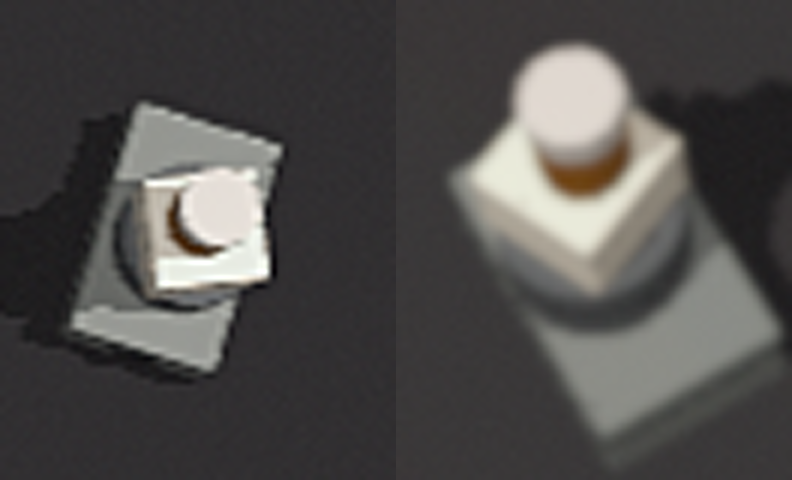

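View pics/b.png

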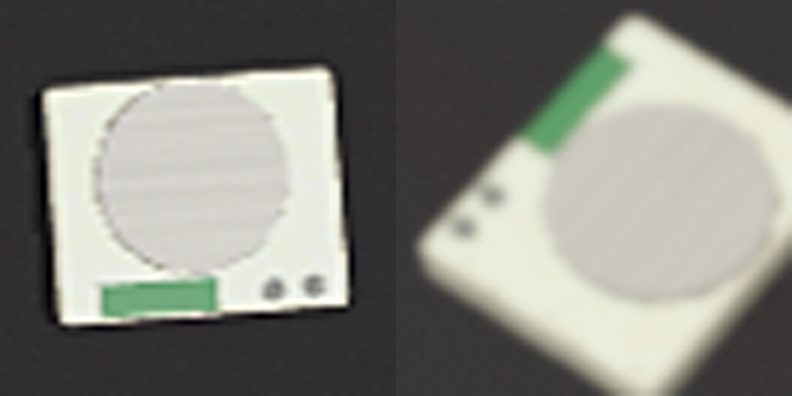

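Left: vial cap at top-image (417,229.5), dish and box corners clear. Right: pan centre at (322,269.5), display on the near (-x) side.

```bash
cat >> h.py <<'E'
def go(x,y,z=None,yaw=None):
    "remaining travel to world target, in tool axes (units of a row share), yaw=tool x heading deg"
    from station import r
    from scipy.spatial.transform import Rotation as Ro
    o=r.get_obs();R=Ro.from_rotvec(o["ee_rot"]);p=np.array(o["position"])
    M=R.as_matrix();h=np.degrees(np.arctan2(M[1,0],M[0,0]))
    dz=0 if z is None else z-p[2]
    dl=M.T@(np.array([x,y,p[2]+dz])-p)/.02
    print("t",round(o["time"],2),"pos",p.round(4),"head",round(h,2),"tilt",(M[:,2]).round(4),"j6",round(o["joint_positions"][5],2),"w",round(o["grip_width"],4),"ff",round(o["finger_force"],1))
    print("tool shift shares",dl.round(2),"" if yaw is None else f"wz total {-(yaw-h)/30:.2f}")
E
python3 - <<'E'
from h import *
d=pickle.load(open("d0.pkl","rb"))
t,s=d["top"],d["scene"]
def T(p):return np.array(p)/6+[380,195]
def S(p):return (np.array(p)-[396,0])/6+[217,288]
print("vial top",back(t,T([[222,207]]),.14),"scene",back(s,S([[573,88]]),.14))
print("tin from top-low edge..."); 
for n,P,z,U in(("dish",[[143,182],[256,168],[272,277],[155,293]],.098,T),("box",[[140,102],[283,148],[216,374],[70,325]],.034,T)):
    w=back(t,U(P),z)*1000; e=np.diff(np.r_[w,w[:1]],axis=0); print(n,w.mean(0).round(1),np.hypot(*e.T).round(1),np.degrees(np.arctan2(e[:,1],e[:,0])).round(1))
w=back(s,S([[470,180],[588,252],[684,143]]),.098)*1000;print("dish scene",w.round(1),((w[0]+w[2])/2).round(1))
w=back(s,S([[450,178],[605,440],[782,335]]),.034)*1000;print("box scene",w.round(1),((w[0]+w[2])/2).round(1))
print("pan",back(t,[[322.2,269.5]],.026),back(s,(np.array([[662,201]])-[396,0])/6+[252,198],.026))
print("dropper",back(t,[[396,308]],.058))
go(.53,-.19,.405,0)
E
```

```text
vial top [[ 0.60736865 -0.20287579]] scene [[ 0.61061242 -0.20055288]]
tin from top-low edge...
dish [ 604.1 -204.3] [44.5 43.3 46.  43.9] [ -83.5 -173.4   97.3    4.7]
box [ 609.4 -203.7] [61.9 98.3 63.  97.8] [-108.8  162.1   70.7  -18.5]
dish scene [[ 590.5 -229.3]
 [ 632.2 -223.7]
 [ 630.4 -181.1]] [ 610.4 -205.2]
box scene [[ 558.7 -217.8]
 [ 653.4 -248.6]
 [ 671.9 -190.5]] [ 615.3 -204.1]
pan [[0.52492819 0.01366783]] [[0.5320184  0.01228685]]
dropper [[ 0.4294904  -0.16269008]]
t 0.15 pos [0.1656 0.5767 0.4039] head -16.03 tilt [-2.0e-04 -1.4e-03 -1.0e+00] j6 -0.33 w 0.0855 ff 0.0
tool shift shares [ 2.810e+01  3.181e+01 -1.000e-02] wz total -0.53
```

```bash
python3 -m pendant '[{"x":1,"y":0.98},{"x":1,"y":0.98},{"x":1,"y":0.98},{"x":1,"y":0.98},{"x":1,"y":0.98},{"x":1,"y":0.98},{"x":1,"y":0.98},{"x":1,"y":0.98},{"x":1,"y":0.98},{"x":1,"y":0.98},{"x":1,"y":0.98},{"x":1,"y":0.98},{"x":1,"y":0.98},{"x":1,"y":0.98},{"x":1,"y":0.98},{"x":1,"y":0.98}]' && python3 -m pendant '[{"x":1,"y":0.98},{"x":1,"y":0.98},{"x":1,"y":0.98},{"x":1,"y":0.98},{"x":1,"y":0.98},{"x":1,"y":0.98},{"x":1,"y":0.98},{"x":1,"y":0.98},{"x":1,"y":0.98},{"x":1,"y":0.98},{"x":1,"y":0.98},{"x":1,"y":0.98},{"x":1,"y":0.98},{"x":1,"y":0.98},{"x":1,"y":0.98},{"x":1,"y":0.98},{},{},{}]'
python3 - <<'E'
from h import *
from station import vision
go(.609,-.202,.40,-18)
c=vision.capture("wrist");pickle.dump(c,open("w1.pkl","wb"));cv2.imwrite("pics/w1.png",c["frame"][:,:,::-1])
E
```

```text
t 0.15 pos [0.1656 0.5767 0.4039] head -16.03 tilt [-2.0e-04 -1.4e-03 -1.0e+00] j6 -0.33 w 0.0855 ff 0.0
tool shift shares [32.06 31.3   0.24] wz total 0.07invalid input
```

View pics/w1.png

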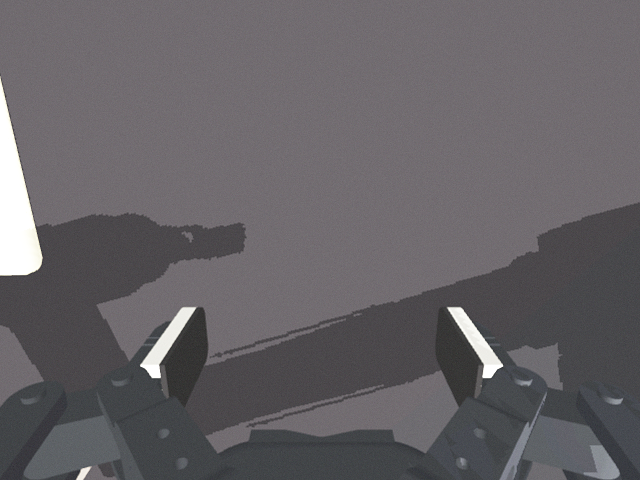

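The picture shows the arm has not moved (the call was refused). I will give every row all the keys.

```bash
python3 -m pendant '[{"x":1,"y":0.98,"z":0,"wx":0,"wy":0,"wz":0,"fingers":-1},{"x":1,"y":0.98,"z":0,"wx":0,"wy":0,"wz":0,"fingers":-1}]'; python3 -m pendant '[{"x":1,"y":0.98,"z":0,"wx":0,"wy":0,"wz":0}]'; python3 -c "
from h import *
go(.609,-.202,.40,-18)"
```

```text
time: 0.37
position: [0.193, 0.528, 0.4033]
ee_rot: [3.109, -0.435, 0.0]
force: [-0.2, 0.8, 0.8]
grip_width: 0.0851
finger_force: 0.0
t 0.37 pos [0.193  0.528  0.4033] head -15.95 tilt [-3.0e-04 -2.5e-03 -1.0e+00] j6 -0.28 w 0.0851 ff 0.0
tool shift shares [30.03 29.38  0.25] wz total 0.07invalid input
```

```bash
python3 -m pendant '[{"x":1,"y":0.98,"z":0,"wx":0,"wy":0,"wz":0,"fingers":-1},{"x":1,"y":0.98,"z":0,"wx":0,"wy":0,"wz":0,"fingers":-1},{"x":1,"y":0.98,"z":0,"wx":0,"wy":0,"wz":0,"fingers":-1},{"x":1,"y":0.98,"z":0,"wx":0,"wy":0,"wz":0,"fingers":-1},{"x":1,"y":0.98,"z":0,"wx":0,"wy":0,"wz":0,"fingers":-1},{"x":1,"y":0.98,"z":0,"wx":0,"wy":0,"wz":0,"fingers":-1},{"x":1,"y":0.98,"z":0,"wx":0,"wy":0,"wz":0,"fingers":-1},{"x":1,"y":0.98,"z":0,"wx":0,"wy":0,"wz":0,"fingers":-1},{"x":1,"y":0.98,"z":0,"wx":0,"wy":0,"wz":0,"fingers":-1},{"x":1,"y":0.98,"z":0,"wx":0,"wy":0,"wz":0,"fingers":-1},{"x":1,"y":0.98,"z":0,"wx":0,"wy":0,"wz":0,"fingers":-1},{"x":1,"y":0.98,"z":0,"wx":0,"wy":0,"wz":0,"fingers":-1},{"x":1,"y":0.98,"z":0,"wx":0,"wy":0,"wz":0,"fingers":-1},{"x":1,"y":0.98,"z":0,"wx":0,"wy":0,"wz":0,"fingers":-1},{"x":1,"y":0.98,"z":0,"wx":0,"wy":0,"wz":0,"fingers":-1}]'; python3 -m pendant '[{"x":1,"y":0.98,"z":0,"wx":0,"wy":0,"wz":0,"fingers":-1},{"x":1,"y":0.98,"z":0,"wx":0,"wy":0,"wz":0,"fingers":-1},{"x":1,"y":0.98,"z":0,"wx":0,"wy":0,"wz":0,"fingers":-1},{"x":1,"y":0.98,"z":0,"wx":0,"wy":0,"wz":0,"fingers":-1},{"x":1,"y":0.98,"z":0,"wx":0,"wy":0,"wz":0,"fingers":-1},{"x":1,"y":0.98,"z":0,"wx":0,"wy":0,"wz":0,"fingers":-1},{"x":1,"y":0.98,"z":0,"wx":0,"wy":0,"wz":0,"fingers":-1},{"x":1,"y":0.98,"z":0,"wx":0,"wy":0,"wz":0,"fingers":-1},{"x":1,"y":0.98,"z":0,"wx":0,"wy":0,"wz":0,"fingers":-1},{"x":1,"y":0.98,"z":0,"wx":0,"wy":0,"wz":0,"fingers":-1},{"x":1,"y":0.98,"z":0,"wx":0,"wy":0,"wz":0,"fingers":-1},{"x":1,"y":0.98,"z":0,"wx":0,"wy":0,"wz":0,"fingers":-1},{"x":1,"y":0.98,"z":0,"wx":0,"wy":0,"wz":0,"fingers":-1},{"x":1,"y":0.98,"z":0,"wx":0,"wy":0,"wz":0,"fingers":-1},{"x":0,"y":0,"z":0,"wx":0,"wy":0,"wz":0,"fingers":-1},{"x":0,"y":0,"z":0,"wx":0,"wy":0,"wz":0,"fingers":-1}]'
python3 - <<'E'
from h import *
from station import vision
go(.609,-.202,.40,-18)
c=vision.capture("wrist");pickle.dump(c,open("w1.pkl","wb"));cv2.imwrite("pics/w1b.png",c["frame"][:,:,::-1])
E
```

```text
time: 1.62
position: [0.4007, 0.1611, 0.4048]
ee_rot: [-3.111, 0.438, -0.0]
force: [0.2, 0.6, -0.0]
grip_width: 0.0851
finger_force: 0.0
time: 2.95
position: [0.5942, -0.1797, 0.4033]
ee_rot: [3.11, -0.442, -0.004]
force: [-0.2, -0.0, -0.2]
grip_width: 0.0855
finger_force: 0.0
t 2.95 pos [ 0.5942 -0.1797  0.4033] head -16.16 tilt [-2.3e-03  1.0e-04 -1.0e+00] j6 1.26 w 0.0855 ff 0.0
tool shift shares [1.02 0.86 0.16] wz total 0.06
```

View pics/w1b.png

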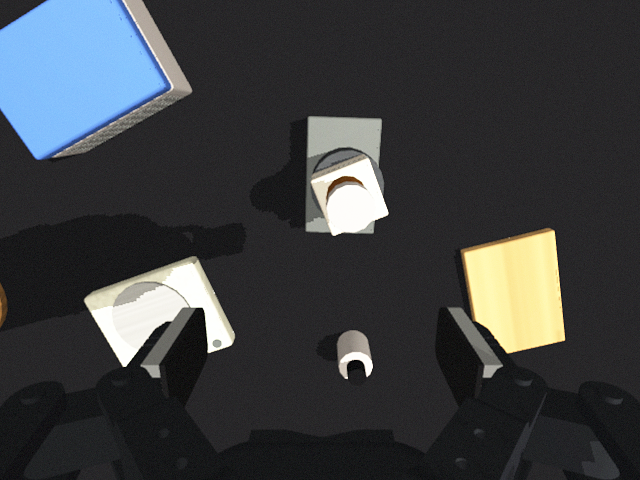

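Wrist view: vial cap at (351,208), dish corners (311,181),(371,157),(388,214),(332,235), box (307,117),(382,119),(374,234),(305,232).

Run:
```python
from h import *
c=pickle.load(open("w1.pkl","rb"))
print("vial",back(c,[[351,208]],.14))
for n,P,z in(("dish",[[311,181],[371,157],[388,214],[332,235]],.098),("box",[[307,117],[382,119],[374,234],[305,232]],.034),("board",[[465,251],[554,230],[564,340],[478,356]],.012)):
    w=back(c,P,z)*1000; e=np.diff(np.r_[w,w[:1]],axis=0); print(n,w.mean(0).round(1),np.hypot(*e.T).round(1),np.degrees(np.arctan2(e[:,1],e[:,0])).round(1))
t=cv2.resize(c["frame"][145:245,290:400,::-1],None,fx=6,fy=6,interpolation=cv2.INTER_CUBIC);cv2.imwrite("pics/w1c.png",t)
```

```text
vial [[ 0.6088918  -0.20325285]]
dish [ 606.  -205.3] [44.5 42.5 43.  42.2] [ -84.4 -177.4   95.2    4.6]
box [ 610.5 -203.6] [61.8 99.  62.  98.7] [-107.7  162.3   72.   -17.9]
board [ 442.6 -339.8] [ 85.3 123.9  89.7 120.9] [-91.8 178.6  86.2  -3.5]
```

View pics/w1c.png

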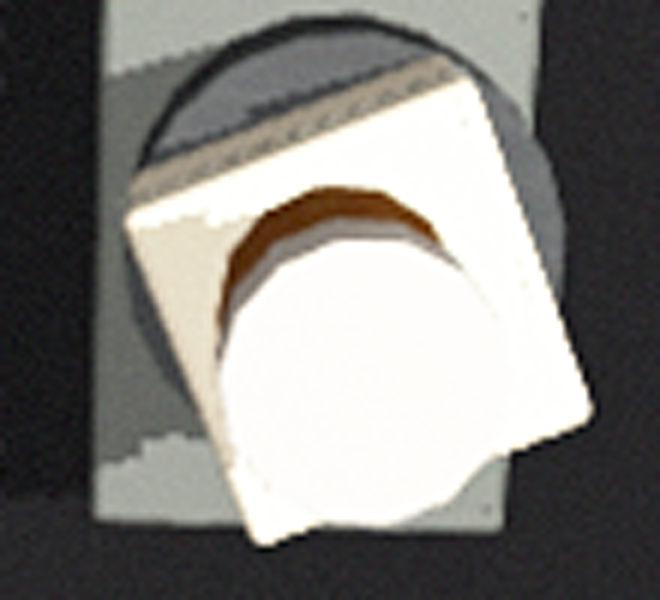

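```bash
python3 -m pendant '[{"x":1,"y":0.9,"z":0,"wx":0,"wy":0,"wz":0,"fingers":-1},{"x":0,"y":0,"z":1,"wx":0,"wy":0,"wz":0,"fingers":-1},{"x":0,"y":0,"z":1,"wx":0,"wy":0,"wz":0,"fingers":-1},{"x":0,"y":0,"z":1,"wx":0,"wy":0,"wz":0,"fingers":-1},{"x":0,"y":0,"z":1,"wx":0,"wy":0,"wz":0,"fingers":-1},{"x":0,"y":0,"z":1,"wx":0,"wy":0,"wz":0,"fingers":-1},{"x":0,"y":0,"z":1,"wx":0,"wy":0,"wz":0,"fingers":-1},{"x":0,"y":0,"z":0.3,"wx":0,"wy":0,"wz":0,"fingers":-1},{"x":0,"y":0,"z":0,"wx":0,"wy":0,"wz":0,"fingers":-1},{"x":0,"y":0,"z":0,"wx":0,"wy":0,"wz":0,"fingers":-1}]'; python3 -c "
from h import *
go(.6085,-.2027,.277,-18)"
```

```text
time: 3.83
position: [0.6081, -0.2009, 0.28]
ee_rot: [3.11, -0.437, 0.002]
force: [-0.2, -0.5, 1.5]
grip_width: 0.0853
finger_force: 0.0
t 3.83 pos [ 0.6081 -0.2009  0.28  ] head -15.98 tilt [ 1.e-03 -8.e-04 -1.e+00] j6 1.3 w 0.0853 ff 0.0
tool shift shares [0.04 0.08 0.15] wz total 0.07
```

```bash
python3 -m pendant '[{"x":0.04,"y":0.08,"z":0.15,"wx":0,"wy":0,"wz":0,"fingers":-1},{"x":0,"y":0,"z":0,"wx":0,"wy":0,"wz":0,"fingers":-0.2},{"x":0,"y":0,"z":0,"wx":0,"wy":0,"wz":0,"fingers":1},{"x":0,"y":0,"z":0,"wx":0,"wy":0,"wz":0,"fingers":1},{"x":0,"y":0,"z":0,"wx":0,"wy":0,"wz":0,"fingers":1},{"x":0,"y":0,"z":0,"wx":0,"wy":0,"wz":0,"fingers":1},{"x":0,"y":0,"z":0,"wx":0,"wy":0,"wz":0,"fingers":1},{"x":0,"y":0,"z":0,"wx":0,"wy":0,"wz":0,"fingers":1}]'
```

```text
time: 4.5
position: [0.6084, -0.2031, 0.2761]
ee_rot: [3.111, -0.438, 0.001]
force: [0.2, 0.5, 1.8]
grip_width: 0.0285
finger_force: 59.1
```

```bash
python3 -m pendant '[{"x":0,"y":0,"z":-0.3,"wx":0,"wy":0,"wz":0,"fingers":1},{"x":0,"y":0,"z":-1,"wx":0,"wy":0,"wz":0,"fingers":1},{"x":0,"y":0,"z":-1,"wx":0,"wy":0,"wz":0,"fingers":1},{"x":-0.69,"y":-0.93,"z":0,"wx":0,"wy":0,"wz":0,"fingers":1},{"x":-0.69,"y":-0.93,"z":0,"wx":0,"wy":0,"wz":0,"fingers":1},{"x":-0.69,"y":-0.93,"z":0,"wx":0,"wy":0,"wz":0,"fingers":1},{"x":-0.69,"y":-0.93,"z":0,"wx":0,"wy":0,"wz":0,"fingers":1},{"x":-0.69,"y":-0.93,"z":0,"wx":0,"wy":0,"wz":0,"fingers":1},{"x":-0.69,"y":-0.93,"z":0,"wx":0,"wy":0,"wz":0,"fingers":1},{"x":-0.69,"y":-0.93,"z":0,"wx":0,"wy":0,"wz":0,"fingers":1},{"x":-0.69,"y":-0.93,"z":0,"wx":0,"wy":0,"wz":0,"fingers":1},{"x":-0.69,"y":-0.93,"z":0,"wx":0,"wy":0,"wz":0,"fingers":1},{"x":-0.69,"y":-0.93,"z":0,"wx":0,"wy":0,"wz":0,"fingers":1},{"x":0,"y":0,"z":0,"wx":0,"wy":0,"wz":0,"fingers":1},{"x":0,"y":0,"z":0,"wx":0,"wy":0,"wz":0,"fingers":1}]'
python3 - <<'E'
from h import *
from station import vision
go(.527,.0135,.2041)
c=vision.capture("wrist");cv2.imwrite("pics/w2.png",c["frame"][:,:,::-1]);pickle.dump(c,open("w2.pkl","wb"))
c=pickle.load(open("w1.pkl","rb"))
w=back(c,[[84,300],[196,258],[234,339]],.02);print(w.round(4),(w[0]+w[2])/2)
E
```

```text
time: 5.75
position: [0.5268, 0.0146, 0.3221]
ee_rot: [-3.111, 0.435, -0.0]
force: [0.3, -0.1, -0.1]
grip_width: 0.0286
finger_force: 59.3
t 5.75 pos [0.5268 0.0146 0.3221] head -15.91 tilt [ 3.e-04  1.e-04 -1.e+00] j6 0.88 w 0.0286 ff 59.3
tool shift shares [0.03 0.05 5.9 ] 
[[ 0.5631  0.0723]
 [ 0.5734 -0.05  ]
 [ 0.4804 -0.0546]] [0.52175106 0.00886283]
```

View pics/w2.png

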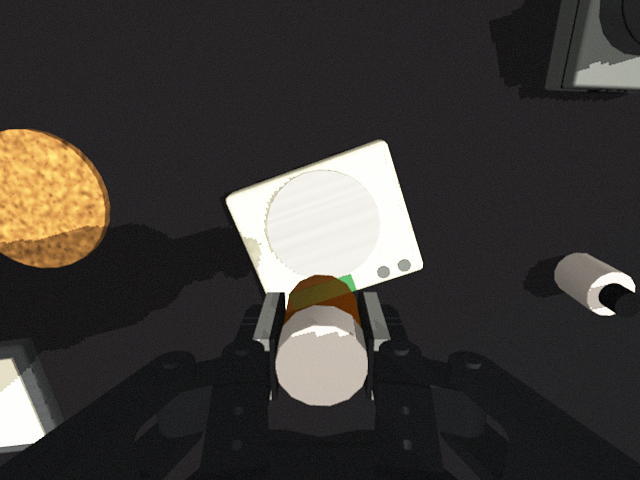

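Wrist view: the pan is unobstructed with centre about (323.5,223.5); the vial hangs upright in the pads.

Run:
```python
from h import *
c=pickle.load(open("w2.pkl","rb"))
print(back(c,[[323.5,223.5],[266,223],[381,223],[323,169]],.026).round(4), back(c,[[323,300]],.1))
```

```text
[[ 0.5288  0.012 ]
 [ 0.5402  0.0505]
 [ 0.5181 -0.0267]
 [ 0.5653  0.002 ]] [[0.50764336 0.01879878]]
```

```bash
python3 -m pendant '[{"x":0.09,"y":0.08,"z":1,"wx":0,"wy":0,"wz":0,"fingers":1},{"x":0,"y":0,"z":1,"wx":0,"wy":0,"wz":0,"fingers":1},{"x":0,"y":0,"z":1,"wx":0,"wy":0,"wz":0,"fingers":1},{"x":0,"y":0,"z":1,"wx":0,"wy":0,"wz":0,"fingers":1},{"x":0,"y":0,"z":1,"wx":0,"wy":0,"wz":0,"fingers":1},{"x":0,"y":0,"z":0.5,"wx":0,"wy":0,"wz":0,"fingers":1},{"x":0,"y":0,"z":0.2,"wx":0,"wy":0,"wz":0,"fingers":1},{"x":0,"y":0,"z":0.1,"wx":0,"wy":0,"wz":0,"fingers":1},{"x":0,"y":0,"z":0,"wx":0,"wy":0,"wz":0,"fingers":1},{"x":0,"y":0,"z":0,"wx":0,"wy":0,"wz":0,"fingers":1}]'; python3 -c "
from h import *
go(.528,.0125,.2041)"
```

```text
time: 6.63
position: [0.5288, 0.0117, 0.207]
ee_rot: [-3.11, 0.438, -0.003]
force: [0.0, -0.3, -0.3]
grip_width: 0.0287
finger_force: 59.3
t 6.63 pos [0.5288 0.0117 0.207 ] head -16.03 tilt [ 1.8e-03  1.0e-04 -1.0e+00] j6 0.89 w 0.0287 ff 59.3
tool shift shares [-0.05 -0.03  0.15]
```

```bash
python3 -m pendant '[{"x":0,"y":0,"z":0.08,"wx":0,"wy":0,"wz":0,"fingers":1},{"x":0,"y":0,"z":0.06,"wx":0,"wy":0,"wz":0,"fingers":1},{"x":0,"y":0,"z":0,"wx":0,"wy":0,"wz":0,"fingers":1}]'; python3 -c "
from h import *
go(.528,.0125,.2041)"
```

```text
time: 6.88
position: [0.5287, 0.0119, 0.2041]
ee_rot: [-3.111, 0.438, -0.003]
force: [-1.6, 0.7, 4.4]
grip_width: 0.028
finger_force: 59.4
t 6.88 pos [0.5287 0.0119 0.2041] head -16.01 tilt [ 1.8e-03  1.0e-04 -1.0e+00] j6 0.89 w 0.028 ff 59.4
tool shift shares [-0.04 -0.02 -0.  ]
```

```bash
python3 -m pendant '[{"x":0,"y":0,"z":0,"wx":0,"wy":0,"wz":0,"fingers":0.1},{"x":0,"y":0,"z":0,"wx":0,"wy":0,"wz":0,"fingers":-0.4},{"x":0,"y":0,"z":0,"wx":0,"wy":0,"wz":0,"fingers":-1},{"x":0,"y":0,"z":0,"wx":0,"wy":0,"wz":0,"fingers":-1},{"x":0,"y":0,"z":0,"wx":0,"wy":0,"wz":0,"fingers":-1},{"x":0,"y":0,"z":-0.5,"wx":0,"wy":0,"wz":0,"fingers":-1},{"x":0,"y":0,"z":-1,"wx":0,"wy":0,"wz":0,"fingers":-1},{"x":0,"y":0,"z":-1,"wx":0,"wy":0,"wz":0,"fingers":-1},{"x":0,"y":0,"z":-1,"wx":0,"wy":0,"wz":0,"fingers":-1},{"x":0,"y":0,"z":-1,"wx":0,"wy":0,"wz":0,"fingers":-1},{"x":0,"y":0,"z":-1,"wx":0,"wy":0,"wz":0,"fingers":-1},{"x":0,"y":0,"z":-1,"wx":0,"wy":0,"wz":0,"fingers":-1},{"x":0,"y":0,"z":0,"wx":0,"wy":0,"wz":0,"fingers":-1}]'
python3 - <<'E'
from h import *
from station import vision
go(.6065,-.205,.34,-84.5)
c=vision.capture("wrist");pickle.dump(c,open("w3.pkl","wb"))
t=vision.capture("top")
print(back(c,[[320,240]],.068))
A=cv2.resize(c["frame"][:,:,::-1],(400,300));B=cv2.resize(t["frame"][185:275,300:420,::-1],(400,300),interpolation=cv2.INTER_CUBIC);cv2.imwrite("pics/w3.png",np.hstack([A,B]))
E
```

```text
time: 7.97
position: [0.5289, 0.0115, 0.3388]
ee_rot: [-3.109, 0.438, -0.012]
force: [0.6, -0.5, 1.0]
grip_width: 0.0855
finger_force: 0.0
t 7.97 pos [0.5289 0.0115 0.3388] head -16.02 tilt [ 7.8e-03  6.0e-04 -1.0e+00] j6 0.89 w 0.0855 ff 0.0
tool shift shares [ 6.72  9.34 -0.03] wz total 2.28
[[0.52983727 0.0124966 ]]
```

View pics/w3.png

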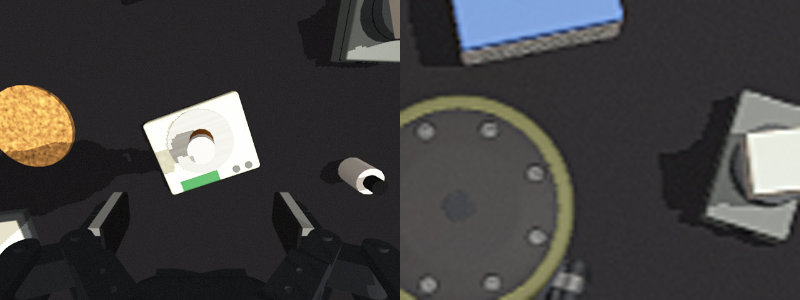

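The vial stands centred and upright on the pan (left half, about (201,150)). Now the dish.

```bash
python3 -m pendant '[{"x":0.67,"y":0.93,"z":0,"wx":0,"wy":0,"wz":0,"fingers":-1},{"x":0.67,"y":0.93,"z":0,"wx":0,"wy":0,"wz":0,"fingers":-1},{"x":0.67,"y":0.93,"z":0,"wx":0,"wy":0,"wz":0,"fingers":-1},{"x":0.67,"y":0.93,"z":0,"wx":0,"wy":0,"wz":0,"fingers":-1},{"x":0.67,"y":0.93,"z":0,"wx":0,"wy":0,"wz":0,"fingers":-1},{"x":0.67,"y":0.93,"z":0,"wx":0,"wy":0,"wz":0,"fingers":-1},{"x":0.67,"y":0.93,"z":0,"wx":0,"wy":0,"wz":0,"fingers":-1},{"x":0.67,"y":0.93,"z":0,"wx":0,"wy":0,"wz":0,"fingers":-1},{"x":0.67,"y":0.93,"z":0,"wx":0,"wy":0,"wz":0,"fingers":-1},{"x":0.67,"y":0.93,"z":0,"wx":0,"wy":0,"wz":0,"fingers":-1}]'; python3 -m pendant '[{"x":0,"y":0,"z":0,"wx":0,"wy":0,"wz":0.228,"fingers":-1},{"x":0,"y":0,"z":0,"wx":0,"wy":0,"wz":0.228,"fingers":-1},{"x":0,"y":0,"z":0,"wx":0,"wy":0,"wz":0.228,"fingers":-1},{"x":0,"y":0,"z":0,"wx":0,"wy":0,"wz":0.228,"fingers":-1},{"x":0,"y":0,"z":0,"wx":0,"wy":0,"wz":0.228,"fingers":-1},{"x":0,"y":0,"z":0,"wx":0,"wy":0,"wz":0.228,"fingers":-1},{"x":0,"y":0,"z":0,"wx":0,"wy":0,"wz":0.228,"fingers":-1},{"x":0,"y":0,"z":0,"wx":0,"wy":0,"wz":0.228,"fingers":-1},{"x":0,"y":0,"z":0,"wx":0,"wy":0,"wz":0.228,"fingers":-1},{"x":0,"y":0,"z":0,"wx":0,"wy":0,"wz":0.228,"fingers":-1},{"x":0,"y":0,"z":0,"wx":0,"wy":0,"wz":0,"fingers":-1},{"x":0,"y":0,"z":0,"wx":0,"wy":0,"wz":0,"fingers":-1}]'
python3 - <<'E'
from h import *
from station import vision
go(.6065,-.205,.244,-84.5)
c=vision.capture("wrist");pickle.dump(c,open("w4.pkl","wb"));cv2.imwrite("pics/w4.png",c["frame"][:,:,::-1])
E
```

```text
time: 8.9
position: [0.6059, -0.2051, 0.3317]
ee_rot: [3.111, -0.438, -0.003]
force: [0.1, -0.2, -0.5]
grip_width: 0.0852
finger_force: 0.0
time: 9.9
position: [0.6057, -0.204, 0.3321]
ee_rot: [2.33, -2.106, -0.002]
force: [-0.0, -0.1, 0.1]
grip_width: 0.0854
finger_force: 0.0
t 9.9 pos [ 0.6057 -0.204   0.3321] head -84.23 tilt [-1.5e-03  2.0e-04 -1.0e+00] j6 0.11 w 0.0854 ff 0.0
tool shift shares [ 0.05 -0.04  4.4 ] wz total 0.01
```

View pics/w4.png

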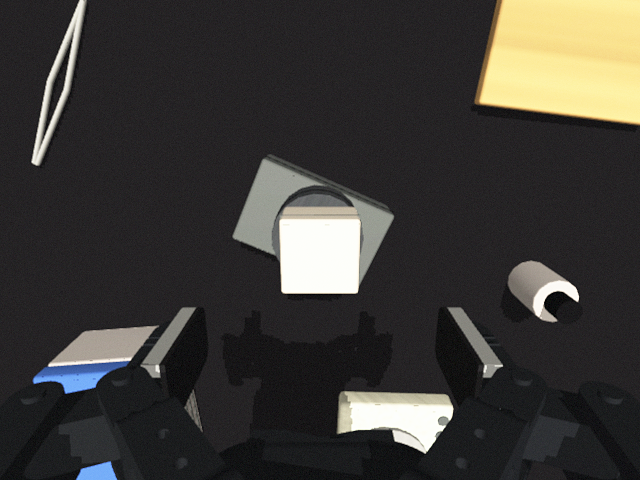

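Dish centre at (320,255), square to the fingers; tin visible beneath.

```bash
python3 -c "
from h import *
c=pickle.load(open('w4.pkl','rb'));print(back(c,[[320,255]],.098))"
python3 -m pendant '[{"x":0.05,"y":-0.03,"z":1,"wx":0,"wy":0,"wz":0,"fingers":-1},{"x":0,"y":0,"z":1,"wx":0,"wy":0,"wz":0,"fingers":-1},{"x":0,"y":0,"z":1,"wx":0,"wy":0,"wz":0,"fingers":-1},{"x":0,"y":0,"z":1,"wx":0,"wy":0,"wz":0,"fingers":-1},{"x":0,"y":0,"z":0.2,"wx":0,"wy":0,"wz":0,"fingers":-1},{"x":0,"y":0,"z":0,"wx":0,"wy":0,"wz":0,"fingers":-1},{"x":0,"y":0,"z":0,"wx":0,"wy":0,"wz":0,"fingers":-1}]'; python3 -c "
from h import *
go(.6065,-.205,.2435,-84.5)"
```

```text
[[ 0.60558157 -0.20638043]]
time: 10.53
position: [0.6067, -0.2051, 0.2499]
ee_rot: [2.328, -2.109, 0.002]
force: [-0.1, -0.2, 0.3]
grip_width: 0.0856
finger_force: 0.0
t 10.53 pos [ 0.6067 -0.2051  0.2499] head -84.35 tilt [ 6.e-04 -8.e-04 -1.e+00] j6 0.11 w 0.0856 ff 0.0
tool shift shares [-0.01  0.01  0.32] wz total 0.01
```

```bash
python3 -m pendant '[{"x":0.03,"y":0.01,"z":0.33,"wx":0,"wy":0,"wz":0,"fingers":-1},{"x":0,"y":0,"z":0,"wx":0,"wy":0,"wz":0,"fingers":-0.4},{"x":0,"y":0,"z":0,"wx":0,"wy":0,"wz":0,"fingers":1},{"x":0,"y":0,"z":0,"wx":0,"wy":0,"wz":0,"fingers":1},{"x":0,"y":0,"z":0,"wx":0,"wy":0,"wz":0,"fingers":1},{"x":0,"y":0,"z":0,"wx":0,"wy":0,"wz":0,"fingers":1},{"x":0,"y":0,"z":0,"wx":0,"wy":0,"wz":0,"fingers":1},{"x":0,"y":0,"z":0,"wx":0,"wy":0,"wz":0,"fingers":1}]'; python3 -c "
from h import *
go(.451,.3358,.30,-98)"
```

```text
time: 11.2
position: [0.6066, -0.2056, 0.2431]
ee_rot: [-2.327, 2.11, -0.002]
force: [0.6, 1.1, 3.6]
grip_width: 0.0433
finger_force: 62.5
t 11.2 pos [ 0.6066 -0.2056  0.2431] head -84.42 tilt [ 1.2e-03 -5.0e-04 -1.0e+00] j6 0.11 w 0.0433 ff 62.5
tool shift shares [-27.7    5.11  -2.87] wz total 0.45
```

```bash
python3 -m pendant '[{"x":0,"y":0,"z":-0.3,"wx":0,"wy":0,"wz":0,"fingers":1},{"x":0,"y":0,"z":-1,"wx":0,"wy":0,"wz":0,"fingers":1},{"x":0,"y":0,"z":-1,"wx":0,"wy":0,"wz":0,"fingers":1},{"x":0,"y":0,"z":-1,"wx":0,"wy":0,"wz":0,"fingers":1},{"x":-0.9,"y":0.18,"z":-0.5,"wx":0,"wy":0,"wz":0,"fingers":1},{"x":-1,"y":0.18,"z":0,"wx":0,"wy":0,"wz":0,"fingers":1},{"x":-1,"y":0.18,"z":0,"wx":0,"wy":0,"wz":0,"fingers":1},{"x":-1,"y":0.18,"z":0,"wx":0,"wy":0,"wz":0,"fingers":1},{"x":-1,"y":0.18,"z":0,"wx":0,"wy":0,"wz":0,"fingers":1},{"x":-1,"y":0.18,"z":0,"wx":0,"wy":0,"wz":0,"fingers":1},{"x":-1,"y":0.18,"z":0,"wx":0,"wy":0,"wz":0,"fingers":1},{"x":-1,"y":0.18,"z":0,"wx":0,"wy":0,"wz":0,"fingers":1},{"x":-1,"y":0.18,"z":0,"wx":0,"wy":0,"wz":0,"fingers":1},{"x":-1,"y":0.18,"z":0,"wx":0,"wy":0,"wz":0,"fingers":1},{"x":-1,"y":0.18,"z":0,"wx":0,"wy":0,"wz":0,"fingers":1},{"x":-1,"y":0.18,"z":0,"wx":0,"wy":0,"wz":0,"fingers":1},{"x":-1,"y":0.18,"z":0,"wx":0,"wy":0,"wz":0,"fingers":1}]'; python3 -m pendant '[{"x":-1,"y":0.18,"z":0,"wx":0,"wy":0,"wz":0,"fingers":1},{"x":-1,"y":0.18,"z":0,"wx":0,"wy":0,"wz":0,"fingers":1},{"x":-1,"y":0.18,"z":0,"wx":0,"wy":0,"wz":0,"fingers":1},{"x":-1,"y":0.18,"z":0,"wx":0,"wy":0,"wz":0,"fingers":1},{"x":-1,"y":0.18,"z":0,"wx":0,"wy":0,"wz":0,"fingers":1},{"x":-1,"y":0.18,"z":0,"wx":0,"wy":0,"wz":0,"fingers":1},{"x":-1,"y":0.18,"z":0,"wx":0,"wy":0,"wz":0,"fingers":1},{"x":-1,"y":0.18,"z":0,"wx":0,"wy":0,"wz":0,"fingers":1},{"x":-1,"y":0.18,"z":0,"wx":0,"wy":0,"wz":0,"fingers":1},{"x":-1,"y":0.18,"z":0,"wx":0,"wy":0,"wz":0,"fingers":1},{"x":-1,"y":0.18,"z":0,"wx":0,"wy":0,"wz":0,"fingers":1},{"x":-1,"y":0.18,"z":0,"wx":0,"wy":0,"wz":0,"fingers":1},{"x":-0.8,"y":0.18,"z":0,"wx":0,"wy":0,"wz":0.225,"fingers":1},{"x":-0.8,"y":0.18,"z":0,"wx":0,"wy":0,"wz":0.225,"fingers":1},{"x":-0.6,"y":0.18,"z":0,"wx":0,"wy":0,"wz":0,"fingers":1},{"x":0,"y":0,"z":0,"wx":0,"wy":0,"wz":0,"fingers":1},{"x":0,"y":0,"z":0,"wx":0,"wy":0,"wz":0,"fingers":1}]'
python3 - <<'E'
from h import *
from station import vision
go(.451,.3358,.1931,-98)
c=vision.capture("wrist");pickle.dump(c,open("w5.pkl","wb"));cv2.imwrite("pics/w5.png",c["frame"][:,:,::-1])
print("panel",seg(c,(0,0,150),(180,60,255),(100,0,600,250),.016))
E
```

```text
time: 12.62
position: [0.5341, 0.0475, 0.318]
ee_rot: [2.326, -2.11, -0.001]
force: [0.3, 0.6, -1.9]
grip_width: 0.0428
finger_force: 62.0
time: 14.03
position: [0.458, 0.3256, 0.3178]
ee_rot: [2.067, -2.365, 0.0]
force: [-0.2, -0.7, -1.7]
grip_width: 0.043
finger_force: 62.1
t 14.03 pos [0.458  0.3256 0.3178] head -97.69 tilt [-8.e-04 -1.e-03 -1.e+00] j6 -1.11 w 0.043 ff 62.1
tool shift shares [-0.46  0.41  6.24] wz total 0.01
panel [448.5, 318.3, 51.0, 84.8, 82.2]
```

View pics/w5.png

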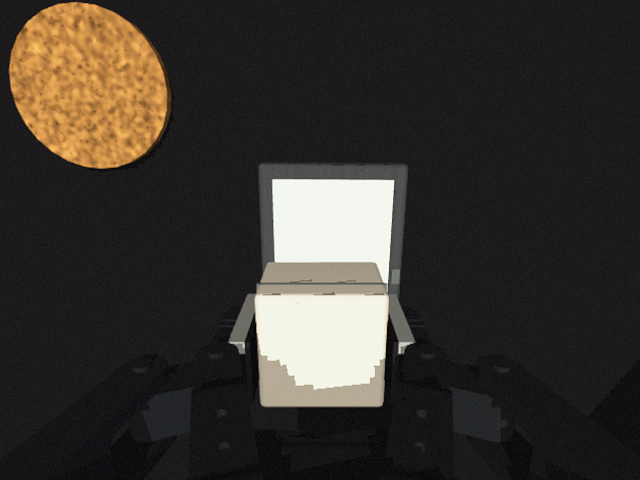

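Panel far corners at (272,180) and (394,180); dish held square; cork visible centred near (90,85).

Run:
```python
from h import *
c=pickle.load(open("w5.pkl","rb"))
w=back(c,[[272,180],[394,180]],.016);print(w,np.linalg.norm(w[1]-w[0]),np.degrees(np.arctan2(*(w[0]-w[1])[::-1])))
h=np.radians(-97.9);m=w.mean(0)-.042*np.array([np.cos(h),np.sin(h)]);print("centre",m)
w=back(c,[[258,164],[407,164]],.012);print(w.mean(0)-.0525*np.array([np.cos(h),np.sin(h)]),np.linalg.norm(w[1]-w[0]))
print("cork",seg(c,(5,80,80),(30,255,255),(0,0,200,200),.008))
go(m[0],m[1],.1931)
go(.4513,.336,.1931)
```

```text
[[0.48642465 0.28812123]
 [0.40301177 0.2994825 ]] 0.08418305538612796 -7.756250076241834
centre [0.45049088 0.33540326]
[0.45084677 0.33539557] 0.10308813453285381
cork [598.0, 213.4, 103.8, 103.7, 49.1]
t 14.08 pos [0.4582 0.3252 0.318 ] head -97.77 tilt [-5.e-04 -8.e-04 -1.e+00] j6 -1.11 w 0.0432 ff 62.1
tool shift shares [-0.46  0.45  6.25] 
t 14.08 pos [0.4582 0.3252 0.318 ] head -97.77 tilt [-5.e-04 -8.e-04 -1.e+00] j6 -1.11 w 0.0432 ff 62.1
tool shift shares [-0.5   0.41  6.25]
```

```bash
python3 -m pendant '[{"x":-0.48,"y":0.43,"z":0,"wx":0,"wy":0,"wz":0,"fingers":1},{"x":0,"y":0,"z":1,"wx":0,"wy":0,"wz":0,"fingers":1},{"x":0,"y":0,"z":1,"wx":0,"wy":0,"wz":0,"fingers":1},{"x":0,"y":0,"z":1,"wx":0,"wy":0,"wz":0,"fingers":1},{"x":0,"y":0,"z":1,"wx":0,"wy":0,"wz":0,"fingers":1},{"x":0,"y":0,"z":1,"wx":0,"wy":0,"wz":0,"fingers":1},{"x":0,"y":0,"z":0.7,"wx":0,"wy":0,"wz":0,"fingers":1},{"x":0,"y":0,"z":0.3,"wx":0,"wy":0,"wz":0,"fingers":1},{"x":0,"y":0,"z":0,"wx":0,"wy":0,"wz":0,"fingers":1},{"x":0,"y":0,"z":0,"wx":0,"wy":0,"wz":0,"fingers":1}]'; python3 -c "
from h import *
go(.451,.3357,.1931)"
```

```text
time: 14.92
position: [0.4511, 0.336, 0.199]
ee_rot: [-2.063, 2.369, -0.001]
force: [0.9, 0.1, -0.6]
grip_width: 0.0431
finger_force: 62.1
t 14.92 pos [0.4511 0.336  0.199 ] head -97.91 tilt [ 7.e-04  1.e-04 -1.e+00] j6 -1.14 w 0.0431 ff 62.1
tool shift shares [0.02 0.   0.3 ]
```

```bash
python3 -m pendant '[{"x":0.02,"y":0,"z":0.16,"wx":0,"wy":0,"wz":0,"fingers":1},{"x":0,"y":0,"z":0.08,"wx":0,"wy":0,"wz":0,"fingers":1},{"x":0,"y":0,"z":0.05,"wx":0,"wy":0,"wz":0,"fingers":1},{"x":0,"y":0,"z":0,"wx":0,"wy":0,"wz":0,"fingers":1}]'; python3 -c "
from h import *
go(.451,.3357,.1931)"
```

```text
time: 15.25
position: [0.451, 0.3358, 0.1932]
ee_rot: [-2.062, 2.369, 0.0]
force: [-0.2, 0.1, 1.1]
grip_width: 0.0432
finger_force: 62.2
t 15.25 pos [0.451  0.3358 0.1932] head -97.92 tilt [ 8.e-04  7.e-04 -1.e+00] j6 -1.14 w 0.0432 ff 62.2
tool shift shares [ 0.01 -0.    0.  ]
```

```bash
python3 -m pendant '[{"x":0,"y":0,"z":0,"wx":0,"wy":0,"wz":0,"fingers":-0.2},{"x":0,"y":0,"z":0,"wx":0,"wy":0,"wz":0,"fingers":-0.6},{"x":0,"y":0,"z":0,"wx":0,"wy":0,"wz":0,"fingers":-1},{"x":0,"y":0,"z":0,"wx":0,"wy":0,"wz":0,"fingers":-1},{"x":0,"y":0,"z":0,"wx":0,"wy":0,"wz":0,"fingers":-1},{"x":0,"y":0,"z":-0.5,"wx":0,"wy":0,"wz":0,"fingers":-1},{"x":0,"y":0,"z":-1,"wx":0,"wy":0,"wz":0,"fingers":-1},{"x":0,"y":0,"z":-1,"wx":0,"wy":0,"wz":0,"fingers":-1},{"x":0,"y":0,"z":-1,"wx":0,"wy":0,"wz":0,"fingers":-1},{"x":0,"y":0,"z":-1,"wx":0,"wy":0,"wz":0,"fingers":-1},{"x":0,"y":0,"z":-1,"wx":0,"wy":0,"wz":0,"fingers":-1},{"x":0,"y":0,"z":-1,"wx":0,"wy":0,"wz":0,"fingers":-1},{"x":0,"y":0,"z":-0.5,"wx":0,"wy":0,"wz":0,"fingers":-1},{"x":0,"y":0,"z":0,"wx":0,"wy":0,"wz":0,"fingers":-1}]'
python3 - <<'E'
from h import *
from station import vision
go(.608,-.205,.33)
c=vision.capture("wrist");pickle.dump(c,open("w6.pkl","wb"))
t=vision.capture("scene");pickle.dump(t,open("s6.pkl","wb"))
A=cv2.resize(c["frame"][:,:,::-1],(400,300));B=cv2.resize(t["frame"][90:270,220:460,::-1],(400,300),interpolation=cv2.INTER_CUBIC);cv2.imwrite("pics/w6.png",np.hstack([A,B]))
E
```

```text
time: 16.42
position: [0.4512, 0.3358, 0.336]
ee_rot: [-2.059, 2.366, 0.001]
force: [-0.7, 0.8, 0.3]
grip_width: 0.0852
finger_force: 0.0
t 16.42 pos [0.4512 0.3358 0.336 ] head -97.93 tilt [ 0.0037  0.0036 -1.    ] j6 -1.14 w 0.0852 ff 0.0
tool shift shares [ 25.7  -11.49   0.23]
```

View pics/w6.png

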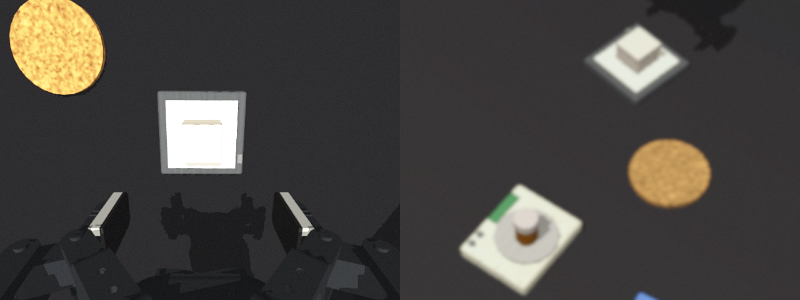

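```bash
python3 -m pendant '[{"x":0.99,"y":-0.44,"z":0,"wx":0,"wy":0,"wz":0,"fingers":-1},{"x":0.99,"y":-0.44,"z":0,"wx":0,"wy":0,"wz":0,"fingers":-1},{"x":0.99,"y":-0.44,"z":0,"wx":0,"wy":0,"wz":0,"fingers":-1},{"x":0.99,"y":-0.44,"z":0,"wx":0,"wy":0,"wz":0,"fingers":-1},{"x":0.99,"y":-0.44,"z":0,"wx":0,"wy":0,"wz":0,"fingers":-1},{"x":0.99,"y":-0.44,"z":0,"wx":0,"wy":0,"wz":0,"fingers":-1},{"x":0.99,"y":-0.44,"z":0,"wx":0,"wy":0,"wz":0,"fingers":-1},{"x":0.99,"y":-0.44,"z":0,"wx":0,"wy":0,"wz":0,"fingers":-1},{"x":0.99,"y":-0.44,"z":0,"wx":0,"wy":0,"wz":0,"fingers":-1},{"x":0.99,"y":-0.44,"z":0,"wx":0,"wy":0,"wz":0,"fingers":-1},{"x":0.99,"y":-0.44,"z":0,"wx":0,"wy":0,"wz":0,"fingers":-1},{"x":0.99,"y":-0.44,"z":0,"wx":0,"wy":0,"wz":0,"fingers":-1},{"x":0.99,"y":-0.44,"z":0,"wx":0,"wy":0,"wz":0,"fingers":-1}]'; python3 -m pendant '[{"x":0.99,"y":-0.44,"z":0,"wx":0,"wy":0,"wz":0,"fingers":-1},{"x":0.99,"y":-0.44,"z":0,"wx":0,"wy":0,"wz":0,"fingers":-1},{"x":0.99,"y":-0.44,"z":0,"wx":0,"wy":0,"wz":0,"fingers":-1},{"x":0.99,"y":-0.44,"z":0,"wx":0,"wy":0,"wz":0,"fingers":-1},{"x":0.99,"y":-0.44,"z":0,"wx":0,"wy":0,"wz":0,"fingers":-1},{"x":0.99,"y":-0.44,"z":0,"wx":0,"wy":0,"wz":0,"fingers":-1},{"x":0.99,"y":-0.44,"z":0,"wx":0,"wy":0,"wz":0,"fingers":-1},{"x":0.99,"y":-0.44,"z":0,"wx":0,"wy":0,"wz":0,"fingers":-1},{"x":0.99,"y":-0.44,"z":0,"wx":0,"wy":0,"wz":0,"fingers":-1},{"x":0.99,"y":-0.44,"z":0,"wx":0,"wy":0,"wz":0,"fingers":-1},{"x":0.99,"y":-0.44,"z":0,"wx":0,"wy":0,"wz":0,"fingers":-1},{"x":0.99,"y":-0.44,"z":0,"wx":0,"wy":0,"wz":0,"fingers":-1},{"x":0.9,"y":-0.44,"z":0,"wx":0,"wy":0,"wz":0,"fingers":-1},{"x":0,"y":0,"z":0,"wx":0,"wy":0,"wz":0,"fingers":-1},{"x":0,"y":0,"z":0,"wx":0,"wy":0,"wz":0,"fingers":-1}]'
python3 - <<'E'
from h import *
from station import vision
go(.608,-.205,.21)
c=vision.capture("wrist");pickle.dump(c,open("w7.pkl","wb"));cv2.imwrite("pics/w7.png",cv2.resize(c["frame"][130:330,220:420,::-1],(600,600),interpolation=cv2.INTER_CUBIC))
E
```

```text
time: 17.6
position: [0.5285, 0.0639, 0.3305]
ee_rot: [2.061, -2.368, -0.002]
force: [0.3, -0.1, 0.1]
grip_width: 0.0855
finger_force: 0.0
time: 18.85
position: [0.6065, -0.2047, 0.33]
ee_rot: [2.059, -2.37, -0.005]
force: [0.2, 0.2, 0.5]
grip_width: 0.0855
finger_force: 0.0
t 18.85 pos [ 0.6065 -0.2047  0.33  ] head -98.03 tilt [-3.7e-03  6.0e-04 -1.0e+00] j6 -0.13 w 0.0855 ff 0.0
tool shift shares [ 0.  -0.1  6. ]
```

View pics/w7.png

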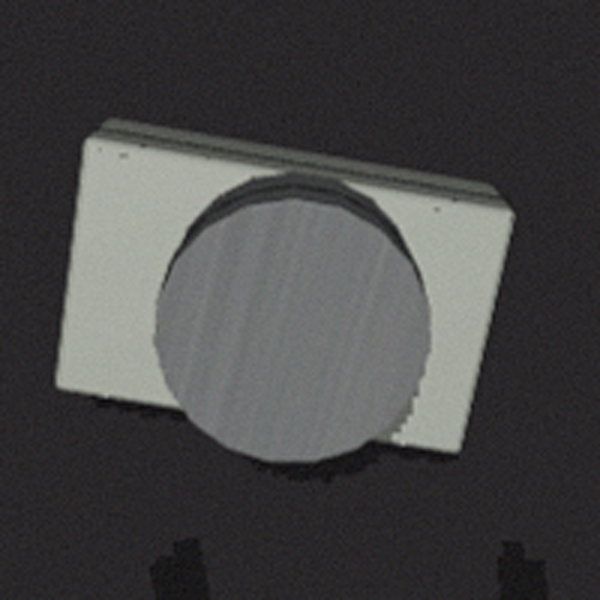

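The dish sits centred on the panel and the vial on the pan. Tin top's centre is at full-image (317.7,240); box corners read from the crop.

Run:
```python
from h import *
c=pickle.load(open("w7.pkl","rb"))
m=back(c,[[317.7,240.2]],.066)[0];print("tin",m)
w=back(c,np.array([[85,135],[515,210],[460,452],[58,388]])/3+[220,130],.034)*1000; e=np.diff(np.r_[w,w[:1]],axis=0); print("box",w.mean(0).round(1),np.hypot(*e.T).round(1),np.degrees(np.arctan2(e[:,1],e[:,0])).round(1))
go(m[0],m[1],.211)
w=pickle.load(open("w6.pkl","rb"));print("cork",seg(w,(5,80,80),(30,255,255),(0,0,200,200),.008))
```

```text
tin [ 0.60695153 -0.20631747]
box [ 610.4 -203.9] [98.8 60.9 98.3 61.2] [ 161.9   72.2  -17.9 -107.3]
t 18.9 pos [ 0.6065 -0.204   0.3306] head -97.97 tilt [-2.9e-03  5.0e-04 -1.0e+00] j6 -0.13 w 0.0851 ff 0.0
tool shift shares [ 0.11 -0.05  5.98] 
cork [597.5, 216.0, 98.7, 106.7, 81.9]
```

```bash
python3 -m pendant '[{"x":0.1,"y":-0.04,"z":1,"wx":0,"wy":0,"wz":0,"fingers":-1},{"x":0,"y":0,"z":1,"wx":0,"wy":0,"wz":0,"fingers":-1},{"x":0,"y":0,"z":1,"wx":0,"wy":0,"wz":0,"fingers":-1},{"x":0,"y":0,"z":1,"wx":0,"wy":0,"wz":0,"fingers":-1},{"x":0,"y":0,"z":1,"wx":0,"wy":0,"wz":0,"fingers":-1},{"x":0,"y":0,"z":0.7,"wx":0,"wy":0,"wz":0,"fingers":-1},{"x":0,"y":0,"z":0,"wx":0,"wy":0,"wz":0,"fingers":-1},{"x":0,"y":0,"z":0,"wx":0,"wy":0,"wz":0,"fingers":-1}]'; python3 -c "
from h import *
go(.607,-.206,.211)"
```

```text
time: 19.57
position: [0.6071, -0.2056, 0.2181]
ee_rot: [2.063, -2.368, -0.001]
force: [0.1, 0.3, 0.4]
grip_width: 0.0852
finger_force: 0.0
t 19.57 pos [ 0.6071 -0.2056  0.2181] head -97.89 tilt [-1.5e-03 -3.0e-04 -1.0e+00] j6 -0.12 w 0.0852 ff 0.0
tool shift shares [ 0.02 -0.    0.35]
```

```bash
python3 -m pendant '[{"x":0.02,"y":0,"z":0.35,"wx":0,"wy":0,"wz":0,"fingers":-1},{"x":0,"y":0,"z":0,"wx":0,"wy":0,"wz":0,"fingers":-0.6},{"x":0,"y":0,"z":0,"wx":0,"wy":0,"wz":0,"fingers":1},{"x":0,"y":0,"z":0,"wx":0,"wy":0,"wz":0,"fingers":1},{"x":0,"y":0,"z":0,"wx":0,"wy":0,"wz":0,"fingers":1},{"x":0,"y":0,"z":0,"wx":0,"wy":0,"wz":0,"fingers":1},{"x":0,"y":0,"z":0,"wx":0,"wy":0,"wz":0,"fingers":1}]'; python3 -c "
from h import *
go(.598,.2145,.30)"
```

```text
time: 20.15
position: [0.6075, -0.2066, 0.2128]
ee_rot: [-2.062, 2.369, -0.003]
force: [-0.4, 1.1, 5.0]
grip_width: 0.0565
finger_force: 64.5
t 20.15 pos [ 0.6075 -0.2066  0.2128] head -97.92 tilt [ 1.8e-03 -6.0e-04 -1.0e+00] j6 -0.12 w 0.0565 ff 64.5
tool shift shares [-20.79   3.36  -4.37]
```

```bash
python3 -m pendant '[{"x":0,"y":0,"z":-0.3,"wx":0,"wy":0,"wz":0,"fingers":1},{"x":0,"y":0,"z":-1,"wx":0,"wy":0,"wz":0,"fingers":1},{"x":0,"y":0,"z":-1,"wx":0,"wy":0,"wz":0,"fingers":1},{"x":0,"y":0,"z":-1,"wx":0,"wy":0,"wz":0,"fingers":1},{"x":0,"y":0,"z":-1,"wx":0,"wy":0,"wz":0,"fingers":1},{"x":0,"y":0,"z":-1,"wx":0,"wy":0,"wz":0,"fingers":1},{"x":-1,"y":0.16,"z":0,"wx":0,"wy":0,"wz":0,"fingers":1},{"x":-1,"y":0.16,"z":0,"wx":0,"wy":0,"wz":0,"fingers":1},{"x":-1,"y":0.16,"z":0,"wx":0,"wy":0,"wz":0,"fingers":1},{"x":-1,"y":0.16,"z":0,"wx":0,"wy":0,"wz":0,"fingers":1},{"x":-1,"y":0.16,"z":0,"wx":0,"wy":0,"wz":0,"fingers":1},{"x":-1,"y":0.16,"z":0,"wx":0,"wy":0,"wz":0,"fingers":1},{"x":-1,"y":0.16,"z":0,"wx":0,"wy":0,"wz":0,"fingers":1},{"x":-1,"y":0.16,"z":0,"wx":0,"wy":0,"wz":0,"fingers":1},{"x":-1,"y":0.16,"z":0,"wx":0,"wy":0,"wz":0,"fingers":1}]'; python3 -m pendant '[{"x":-1,"y":0.16,"z":0,"wx":0,"wy":0,"wz":0,"fingers":1},{"x":-1,"y":0.16,"z":0,"wx":0,"wy":0,"wz":0,"fingers":1},{"x":-1,"y":0.16,"z":0,"wx":0,"wy":0,"wz":0,"fingers":1},{"x":-1,"y":0.16,"z":0,"wx":0,"wy":0,"wz":0,"fingers":1},{"x":-1,"y":0.16,"z":0,"wx":0,"wy":0,"wz":0,"fingers":1},{"x":-1,"y":0.16,"z":0,"wx":0,"wy":0,"wz":0,"fingers":1},{"x":-1,"y":0.16,"z":0,"wx":0,"wy":0,"wz":0,"fingers":1},{"x":-1,"y":0.16,"z":0,"wx":0,"wy":0,"wz":0,"fingers":1},{"x":-1,"y":0.16,"z":0,"wx":0,"wy":0,"wz":0,"fingers":1},{"x":-1,"y":0.16,"z":0,"wx":0,"wy":0,"wz":0,"fingers":1},{"x":-1,"y":0.16,"z":0,"wx":0,"wy":0,"wz":0,"fingers":1},{"x":-0.7,"y":0.16,"z":0,"wx":0,"wy":0,"wz":0,"fingers":1},{"x":0,"y":0,"z":0,"wx":0,"wy":0,"wz":0,"fingers":1},{"x":0,"y":0,"z":0,"wx":0,"wy":0,"wz":0,"fingers":1}]'
python3 - <<'E'
from h import *
from station import vision
go(.598,.2145,.1868)
c=vision.capture("wrist");pickle.dump(c,open("w8.pkl","wb"))
x=c["frame"];h=cv2.cvtColor(x,cv2.COLOR_RGB2HSV);m=cv2.inRange(h,np.array((5,80,60)),np.array((30,255,255)));m[300:]=0
ct=max(cv2.findContours(m,cv2.RETR_EXTERNAL,cv2.CHAIN_APPROX_NONE)[0],key=cv2.contourArea)[:,0]
ymin=ct[:,1].min();print(len(ct),ymin,ct.min(0),ct.max(0))
y=x[:,:,::-1].copy();cv2.polylines(y,[ct[:,None]],True,(0,255,0),1);cv2.imwrite("pics/w8.png",y)
# circle fit, known radius 52 on upper arc
from scipy.optimize import least_squares
w=back(c,ct,.008);H=np.array([-.1374,-.9905])
s=least_squares(lambda p:np.hypot(w[:,0]-p[0],w[:,1]-p[1])-.052,[.598,.2145],loss="soft_l1",f_scale=.001);print(s.x)
E
```

```text
time: 21.4
position: [0.6031, -0.0233, 0.317]
ee_rot: [2.062, -2.369, -0.001]
force: [0.4, 0.3, -0.6]
grip_width: 0.0563
finger_force: 64.0
time: 22.57
position: [0.5975, 0.2133, 0.317]
ee_rot: [2.063, -2.368, -0.0]
force: [-0.5, -0.5, -1.7]
grip_width: 0.0565
finger_force: 64.0
t 22.57 pos [0.5975 0.2133 0.317 ] head -97.87 tilt [-1.1e-03 -7.0e-04 -1.0e+00] j6 -0.8 w 0.0565 ff 64.0
tool shift shares [-0.07 -0.02  6.51] 
399 151 [248 151] [390 267]
[0.59824507 0.21244996]
```

View pics/w8.png

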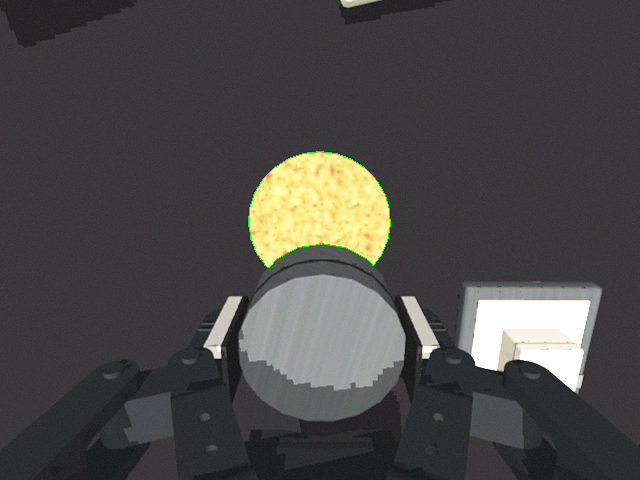

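The cork's full upper arc is visible, spanning x 248–390 from row 151, and the tin is upright above it. That was my 14th and last picture, so I go on by numbers.

```bash
python3 - <<'E'
from h import *
from scipy.optimize import least_squares
c=pickle.load(open("w8.pkl","rb"))
h=cv2.cvtColor(c["frame"],cv2.COLOR_RGB2HSV);m=cv2.inRange(h,np.array((5,80,60)),np.array((30,255,255)));m[300:]=0
ct=max(cv2.findContours(m,cv2.RETR_EXTERNAL,cv2.CHAIN_APPROX_NONE)[0],key=cv2.contourArea)[:,0]
w=back(c,ct[ct[:,1]<235],.008)
print(least_squares(lambda p:np.hypot(w[:,0]-p[0],w[:,1]-p[1])-p[2],[.598,.2145,.052]).x)
E
python3 -m pendant '[{"x":0,"y":0,"z":1,"wx":0,"wy":0,"wz":0,"fingers":1},{"x":0,"y":0,"z":1,"wx":0,"wy":0,"wz":0,"fingers":1},{"x":0,"y":0,"z":1,"wx":0,"wy":0,"wz":0,"fingers":1},{"x":0,"y":0,"z":1,"wx":0,"wy":0,"wz":0,"fingers":1},{"x":0,"y":0,"z":1,"wx":0,"wy":0,"wz":0,"fingers":1},{"x":0,"y":0,"z":0.8,"wx":0,"wy":0,"wz":0,"fingers":1},{"x":0,"y":0,"z":0.3,"wx":0,"wy":0,"wz":0,"fingers":1},{"x":0,"y":0,"z":0,"wx":0,"wy":0,"wz":0,"fingers":1},{"x":0,"y":0,"z":0,"wx":0,"wy":0,"wz":0,"fingers":1}]'; python3 -c "
from h import *
go(.598,.2138,.1868)"
```

```text
[0.59826339 0.21290973 0.05164871]
time: 23.37
position: [0.5981, 0.2123, 0.1963]
ee_rot: [-2.062, 2.37, -0.001]
force: [0.6, -0.2, -0.4]
grip_width: 0.0564
finger_force: 64.0
t 23.37 pos [0.5981 0.2123 0.1963] head -97.96 tilt [ 7.e-04 -3.e-04 -1.e+00] j6 -0.8 w 0.0564 ff 64.0
tool shift shares [-0.07  0.01  0.47]
```

```bash
python3 -m pendant '[{"x":-0.06,"y":0,"z":0.25,"wx":0,"wy":0,"wz":0,"fingers":1},{"x":0,"y":0,"z":0.12,"wx":0,"wy":0,"wz":0,"fingers":1},{"x":0,"y":0,"z":0,"wx":0,"wy":0,"wz":0,"fingers":1},{"x":0,"y":0,"z":0,"wx":0,"wy":0,"wz":0,"fingers":1}]'; python3 -c "
from h import *
go(.598,.2138,.1868)"
```

```text
time: 23.7
position: [0.5979, 0.214, 0.1884]
ee_rot: [-2.062, 2.369, -0.0]
force: [0.0, 0.3, -0.8]
grip_width: 0.0562
finger_force: 64.0
t 23.7 pos [0.5979 0.214  0.1884] head -97.93 tilt [ 3.e-04  1.e-04 -1.e+00] j6 -0.8 w 0.0562 ff 64.0
tool shift shares [ 0.01 -0.    0.08]
```

```bash
python3 -m pendant '[{"x":0.01,"y":0,"z":0.05,"wx":0,"wy":0,"wz":0,"fingers":1},{"x":0,"y":0,"z":0.03,"wx":0,"wy":0,"wz":0,"fingers":1},{"x":0,"y":0,"z":0,"wx":0,"wy":0,"wz":0,"fingers":1}]'; python3 -m pendant '[{"x":0,"y":0,"z":0.04,"wx":0,"wy":0,"wz":0,"fingers":1},{"x":0,"y":0,"z":0,"wx":0,"wy":0,"wz":0,"fingers":1}]'
```

```text
time: 23.95
position: [0.5979, 0.2139, 0.1868]
ee_rot: [-2.062, 2.369, -0.0]
force: [-0.0, -1.1, 0.6]
grip_width: 0.0562
finger_force: 64.2
time: 24.12
position: [0.5979, 0.2139, 0.1868]
ee_rot: [-2.063, 2.369, -0.001]
force: [-3.4, -0.7, 5.4]
grip_width: 0.0562
finger_force: 64.7
```

```bash
python3 -m pendant '[{"x":0,"y":0,"z":0,"wx":0,"wy":0,"wz":0,"fingers":-0.5},{"x":0,"y":0,"z":0,"wx":0,"wy":0,"wz":0,"fingers":-0.8},{"x":0,"y":0,"z":0,"wx":0,"wy":0,"wz":0,"fingers":-1},{"x":0,"y":0,"z":0,"wx":0,"wy":0,"wz":0,"fingers":-1},{"x":0,"y":0,"z":0,"wx":0,"wy":0,"wz":0,"fingers":-1},{"x":0,"y":0,"z":-0.5,"wx":0,"wy":0,"wz":0,"fingers":-1},{"x":0,"y":0,"z":-1,"wx":0,"wy":0,"wz":0,"fingers":-1},{"x":0,"y":0,"z":-1,"wx":0,"wy":0,"wz":0,"fingers":-1},{"x":0,"y":0,"z":-1,"wx":0,"wy":0,"wz":0,"fingers":-1},{"x":0,"y":0,"z":-1,"wx":0,"wy":0,"wz":0,"fingers":-1},{"x":0,"y":0,"z":-1,"wx":0,"wy":0,"wz":0,"fingers":-1},{"x":0,"y":0,"z":-1,"wx":0,"wy":0,"wz":0,"fingers":-1},{"x":0,"y":0,"z":0,"wx":0,"wy":0,"wz":0,"fingers":-1},{"x":0,"y":0,"z":0,"wx":0,"wy":0,"wz":0,"fingers":-1}]'
python3 - <<'E'
from h import *
from station import vision
from scipy.optimize import least_squares
go(.611,-.204,.31)
c=vision.capture("wrist");pickle.dump(c,open("w9.pkl","wb"))
h=cv2.cvtColor(c["frame"],cv2.COLOR_RGB2HSV);m=cv2.inRange(h,np.array((5,80,60)),np.array((30,255,255)));m[320:]=0
k=cv2.findContours(m,cv2.RETR_CCOMP,cv2.CHAIN_APPROX_NONE);a=sorted(k[0],key=cv2.contourArea)[::-1][:2]
for q,z in zip(a,(.008,.04)):
    (u,v),(A,B),_=cv2.fitEllipse(q);print("ell",u,v,A,B,back(c,[[u,v]],z).round(4))
E
```

```text
time: 25.28
position: [0.5981, 0.2138, 0.3181]
ee_rot: [-2.06, 2.367, -0.001]
force: [-0.3, -0.3, -1.0]
grip_width: 0.0856
finger_force: 0.0
t 25.28 pos [0.5981 0.2138 0.3181] head -97.93 tilt [ 0.0031  0.0019 -1.    ] j6 -0.8 w 0.0856 ff 0.0
tool shift shares [20.6  -3.52  0.37] 
ell 321.3063659667969 217.79588317871094 137.3657684326172 141.18016052246094 [[0.5979 0.2106]]
ell 322.5821228027344 231.75921630859375 86.84541320800781 91.85842895507812 [[0.5971 0.2118]]
```

```bash
python3 -m pendant '[{"x":0.98,"y":-0.167,"z":0,"wx":0,"wy":0,"wz":0,"fingers":-1},{"x":0.98,"y":-0.167,"z":0,"wx":0,"wy":0,"wz":0,"fingers":-1},{"x":0.98,"y":-0.167,"z":0,"wx":0,"wy":0,"wz":0,"fingers":-1},{"x":0.98,"y":-0.167,"z":0,"wx":0,"wy":0,"wz":0,"fingers":-1},{"x":0.98,"y":-0.167,"z":0,"wx":0,"wy":0,"wz":0,"fingers":-1},{"x":0.98,"y":-0.167,"z":0,"wx":0,"wy":0,"wz":0,"fingers":-1},{"x":0.98,"y":-0.167,"z":0,"wx":0,"wy":0,"wz":0,"fingers":-1},{"x":0.98,"y":-0.167,"z":0,"wx":0,"wy":0,"wz":0,"fingers":-1},{"x":0.98,"y":-0.167,"z":0,"wx":0,"wy":0,"wz":0,"fingers":-1},{"x":0.98,"y":-0.167,"z":0,"wx":0,"wy":0,"wz":0,"fingers":-1},{"x":0.98,"y":-0.167,"z":0,"wx":0,"wy":0,"wz":0,"fingers":-1}]'; python3 -m pendant '[{"x":0.98,"y":-0.167,"z":0,"wx":0,"wy":0,"wz":0,"fingers":-1},{"x":0.98,"y":-0.167,"z":0,"wx":0,"wy":0,"wz":0,"fingers":-1},{"x":0.98,"y":-0.167,"z":0,"wx":0,"wy":0,"wz":0,"fingers":-1},{"x":0.98,"y":-0.167,"z":0,"wx":0,"wy":0,"wz":0,"fingers":-1},{"x":0.98,"y":-0.167,"z":0,"wx":0,"wy":0,"wz":0,"fingers":-1},{"x":0.98,"y":-0.167,"z":0,"wx":0,"wy":0,"wz":0,"fingers":-1},{"x":0.98,"y":-0.167,"z":0,"wx":0,"wy":0,"wz":0,"fingers":-1},{"x":0.98,"y":-0.167,"z":0,"wx":0,"wy":0,"wz":0,"fingers":-1},{"x":0.98,"y":-0.167,"z":0,"wx":0,"wy":0,"wz":0,"fingers":-1},{"x":0.98,"y":-0.167,"z":0,"wx":0,"wy":0,"wz":0,"fingers":-1}]'; python3 -m pendant '[{"x":0,"y":0,"z":0,"wx":0,"wy":0,"wz":-0.222,"fingers":-1},{"x":0,"y":0,"z":0,"wx":0,"wy":0,"wz":-0.222,"fingers":-1},{"x":0,"y":0,"z":0,"wx":0,"wy":0,"wz":-0.222,"fingers":-1},{"x":0,"y":0,"z":0,"wx":0,"wy":0,"wz":-0.222,"fingers":-1},{"x":0,"y":0,"z":0,"wx":0,"wy":0,"wz":-0.222,"fingers":-1},{"x":0,"y":0,"z":0,"wx":0,"wy":0,"wz":-0.222,"fingers":-1},{"x":0,"y":0,"z":0,"wx":0,"wy":0,"wz":-0.222,"fingers":-1},{"x":0,"y":0,"z":0,"wx":0,"wy":0,"wz":-0.222,"fingers":-1},{"x":0,"y":0,"z":0,"wx":0,"wy":0,"wz":-0.222,"fingers":-1},{"x":0,"y":0,"z":0,"wx":0,"wy":0,"wz":-0.222,"fingers":-1},{"x":0,"y":0,"z":0,"wx":0,"wy":0,"wz":-0.222,"fingers":-1},{"x":0,"y":0,"z":0,"wx":0,"wy":0,"wz":-0.222,"fingers":-1},{"x":0,"y":0,"z":0,"wx":0,"wy":0,"wz":0,"fingers":-1},{"x":0,"y":0,"z":0,"wx":0,"wy":0,"wz":0,"fingers":-1}]'
python3 - <<'E'
from h import *
from station import vision
go(.611,-.204,.177,-18)
c=vision.capture("wrist");pickle.dump(c,open("w10.pkl","wb"))
g=cv2.cvtColor(c["frame"],cv2.COLOR_RGB2GRAY)
T,_=cv2.threshold(g[80:310,215:425],0,255,cv2.THRESH_OTSU);m=np.zeros_like(g);m[60:310,215:425]=(g[60:310,215:425]>T)*255
ct=max(cv2.findContours(m,cv2.RETR_EXTERNAL,cv2.CHAIN_APPROX_NONE)[0],key=cv2.contourArea)
print(T,cv2.boundingRect(ct),cv2.minAreaRect((back(c,ct[:,0],.034)*1000).astype(np.float32)))
t=vision.capture("top")
print("dropper",back(t,[[396,308]],.058))
for n in("scene","top"):
    i=vision.capture(n);pickle.dump(i,open(n+"10.pkl","wb"))
E
```

```text
time: 26.25
position: [0.6042, -0.0058, 0.3145]
ee_rot: [2.061, -2.368, -0.002]
force: [0.4, -0.8, 0.5]
grip_width: 0.0849
finger_force: 0.0
time: 27.08
position: [0.6103, -0.2045, 0.3144]
ee_rot: [2.062, -2.369, -0.003]
force: [0.2, -0.6, -0.1]
grip_width: 0.0856
finger_force: 0.0
time: 28.25
position: [0.6104, -0.2035, 0.3147]
ee_rot: [3.102, -0.497, -0.003]
force: [0.3, 0.5, -0.6]
grip_width: 0.0852
finger_force: 0.0
t 28.25 pos [ 0.6104 -0.2035  0.3147] head -18.21 tilt [-1.6e-03  1.0e-04 -1.0e+00] j6 1.26 w 0.0852 ff 0.0
tool shift shares [0.05 0.01 6.89] wz total -0.01
139.0 (272, 156, 97, 144) ((611.2363891601562, -203.7978973388672), (61.047142028808594, 98.67234802246094), 71.95664978027344)
dropper [[ 0.4294904  -0.16269008]]
```

```bash
python3 -m pendant '[{"x":0.04,"y":0,"z":1,"wx":0,"wy":0,"wz":0,"fingers":-1},{"x":0,"y":0,"z":1,"wx":0,"wy":0,"wz":0,"fingers":-1},{"x":0,"y":0,"z":1,"wx":0,"wy":0,"wz":0,"fingers":-1},{"x":0,"y":0,"z":1,"wx":0,"wy":0,"wz":0,"fingers":-1},{"x":0,"y":0,"z":1,"wx":0,"wy":0,"wz":0,"fingers":-1},{"x":0,"y":0,"z":1,"wx":0,"wy":0,"wz":0,"fingers":-1},{"x":0,"y":0,"z":0.5,"wx":0,"wy":0,"wz":0,"fingers":-1},{"x":0,"y":0,"z":0,"wx":0,"wy":0,"wz":0,"fingers":-1},{"x":0,"y":0,"z":0,"wx":0,"wy":0,"wz":0,"fingers":-1}]'; python3 -c "
from h import *
go(.611,-.2038,.178,-18)"
```

```text
time: 29.2
position: [0.6114, -0.2039, 0.186]
ee_rot: [3.102, -0.492, -0.001]
force: [-0.5, 0.5, 1.0]
grip_width: 0.0852
finger_force: 0.0
t 29.2 pos [ 0.6114 -0.2039  0.186 ] head -18.03 tilt [-5.e-04 -6.e-04 -1.e+00] j6 1.27 w 0.0852 ff 0.0
tool shift shares [-0.02  0.    0.4 ] wz total -0.00
```

```bash
python3 -m pendant '[{"x":-0.01,"y":0,"z":0.4,"wx":0,"wy":0,"wz":0,"fingers":-1},{"x":0,"y":0,"z":0,"wx":0,"wy":0,"wz":0,"fingers":-0.7},{"x":0,"y":0,"z":0,"wx":0,"wy":0,"wz":0,"fingers":1},{"x":0,"y":0,"z":0,"wx":0,"wy":0,"wz":0,"fingers":1},{"x":0,"y":0,"z":0,"wx":0,"wy":0,"wz":0,"fingers":1},{"x":0,"y":0,"z":0,"wx":0,"wy":0,"wz":0,"fingers":1},{"x":0,"y":0,"z":0,"wx":0,"wy":0,"wz":0,"fingers":1}]'
python3 - <<'E'
from h import *
go(.4425,-.3393,.30,-1)
for n,z in(("top",.012),("scene",.012)):
    try: print(n,seg(pickle.load(open(n+"10.pkl","rb")),(5,60,80),(30,255,255),(435,265,495,340) if n=="top" else (90,290,190,380),z))
    except Exception as e: print(e)
# wrist w1: board seg
print("wrist",seg(pickle.load(open("w1.pkl","rb")),(5,60,80),(30,255,255),(440,210,600,370),.012))
E
```

```text
time: 29.78
position: [0.6114, -0.2037, 0.1786]
ee_rot: [3.103, -0.492, 0.002]
force: [0.8, 0.4, 3.6]
grip_width: 0.0608
finger_force: 68.3
t 29.78 pos [ 0.6114 -0.2037  0.1786] head -18.0 tilt [ 1.4e-03 -4.0e-04 -1.0e+00] j6 1.27 w 0.0608 ff 68.3
tool shift shares [-5.93  9.06 -6.08] wz total -0.57
top [440.8, -338.9, 91.2, 125.5, 88.1]
scene [444.7, -340.9, 93.1, 134.1, 88.8]
wrist [443.1, -339.2, 90.3, 129.3, 88.9]
```

```bash
python3 -m pendant '[{"x":0,"y":0,"z":-0.3,"wx":0,"wy":0,"wz":0,"fingers":1},{"x":0,"y":0,"z":-1,"wx":0,"wy":0,"wz":0,"fingers":1},{"x":0,"y":0,"z":-1,"wx":0,"wy":0,"wz":0,"fingers":1},{"x":0,"y":0,"z":-1,"wx":0,"wy":0,"wz":0,"fingers":1},{"x":0,"y":0,"z":-1,"wx":0,"wy":0,"wz":0,"fingers":1},{"x":0,"y":0,"z":-1,"wx":0,"wy":0,"wz":0,"fingers":1},{"x":-0.6,"y":0.9,"z":0,"wx":0,"wy":0,"wz":0,"fingers":1},{"x":-0.6,"y":0.9,"z":0,"wx":0,"wy":0,"wz":0,"fingers":1},{"x":-0.6,"y":0.9,"z":0,"wx":0,"wy":0,"wz":0,"fingers":1},{"x":-0.6,"y":0.9,"z":0,"wx":0,"wy":0,"wz":0,"fingers":1},{"x":-0.6,"y":0.9,"z":0,"wx":0,"wy":0,"wz":0,"fingers":1},{"x":-0.6,"y":0.9,"z":0,"wx":0,"wy":0,"wz":0,"fingers":1},{"x":-0.6,"y":0.9,"z":0,"wx":0,"wy":0,"wz":0,"fingers":1},{"x":-0.6,"y":0.9,"z":0,"wx":0,"wy":0,"wz":0,"fingers":1},{"x":-0.6,"y":0.9,"z":0,"wx":0,"wy":0,"wz":-0.186,"fingers":1},{"x":-0.5,"y":0.9,"z":0,"wx":0,"wy":0,"wz":-0.186,"fingers":1},{"x":0,"y":0,"z":0,"wx":0,"wy":0,"wz":-0.186,"fingers":1},{"x":0,"y":0,"z":0,"wx":0,"wy":0,"wz":0,"fingers":1},{"x":0,"y":0,"z":0,"wx":0,"wy":0,"wz":0,"fingers":1}]'
python3 - <<'E'
from h import *
from station import vision
go(.4425,-.3393,.1906,-1.2)
c=vision.capture("wrist");pickle.dump(c,open("w11.pkl","wb"))
h=cv2.cvtColor(c["frame"],cv2.COLOR_RGB2HSV);m=cv2.inRange(h,np.array((5,60,80)),np.array((30,255,255)))
n,l,st,_=cv2.connectedComponentsWithStats(m);i=1+np.argmax(st[1:,4]);print(st[i])
k=(l==i)
for v in range(st[i][1],st[i][1]+st[i][3],10):
    u=np.flatnonzero(k[v]); print(v,u.min(),u.max(),end="; ")
E
```

```text
time: 31.37
position: [0.4445, -0.3398, 0.2835]
ee_rot: [-3.141, 0.04, 0.001]
force: [0.3, 0.2, -0.8]
grip_width: 0.0609
finger_force: 67.7
t 31.37 pos [ 0.4445 -0.3398  0.2835] head -1.46 tilt [-5.e-04  4.e-04 -1.e+00] j6 1.84 w 0.0609 ff 67.7
tool shift shares [-0.1  -0.02  4.64] wz total -0.01
[ 249  142  147   46 1351]
142 271 391; 152 249 395; 162 250 251; 172 250 288; 182 251 285;
```

Run:
```python
from h import *
c=pickle.load(open("w11.pkl","rb"));F=c["frame"].astype(int)
g=F.max(2);print(F[175,240:260].max(1),F[175,320],F[175,385:402].max(1))
k=(g>120)
L,R_=[],[]
for v in range(150,230,8):
    u=np.flatnonzero(k[v,200:450])+200
    print(v,u.min(),u.max(),end="; ");L.append((u.min()-.5,v));R_.append((u.max()+.5,v))
t=[]
for u in range(265,385,12):
    v=np.flatnonzero(k[100:200,u]);t.append((u,v.min()+100))
print(t)
for n,P in(("L",L[:7]),("R",R_[:7]),("T",t)):
    w=back(c,P,.012);m=w.mean(0);d=np.linalg.svd(w-m)[2][0];print(n,m.round(4),np.degrees(np.arctan2(d[1],d[0])).round(2))
```

```text
[ 43  46  43  45  47  48  43  41  46  43  75 222 255 255 254 254 254 254
 254 254] [255 255 227] [255 255 255 255 255 255 255 255 255 161  63  60  68  69  70  65  68]
150 249 395; 158 250 394; 166 250 394; 174 251 394; 182 251 393; Traceback (most recent call last):
  File "<stdin>", line 8, in <module>
    return umr_minimum(a, axis, None, out, keepdims, initial, where)
ValueError: zero-size array to reduction operation minimum which has no identity
```

Run:
```python
from h import *
c=pickle.load(open("w11.pkl","rb"));g=c["frame"].max(2);k=g>120
V=np.arange(150,186,3);L=[];Q=[]
for v in V:
    u=np.flatnonzero(k[v,200:450])+200
    if len(u)>100:L.append((u.min()-.5,v));Q.append((u.max()+.5,v))
t=[(u,np.flatnonzero(k[100:200,u]).min()+99.5) for u in range(265,385,12)];print([x[1] for x in t])
for n,P in(("L",L),("R",Q),("T",t)):
    w=back(c,P,.012);m=w.mean(0);d=np.linalg.svd(w-m)[2][0];print(n,len(P),m.round(4),np.degrees(np.arctan2(d[1],d[0])).round(2))
```

```text
[np.float64(142.5), np.float64(142.5), np.float64(142.5), np.float64(142.5), np.float64(141.5), np.float64(141.5), np.float64(141.5), np.float64(141.5), np.float64(141.5), np.float64(141.5)]
L 12 [ 0.4905 -0.2977] 179.34
R 12 [ 0.4881 -0.3856] 178.48
T 10 [ 0.5039 -0.3402] -90.86
```

```bash
python3 -m pendant '[{"x":-0.13,"y":0,"z":1,"wx":0,"wy":0,"wz":-0.01,"fingers":1},{"x":0,"y":0,"z":1,"wx":0,"wy":0,"wz":0,"fingers":1},{"x":0,"y":0,"z":1,"wx":0,"wy":0,"wz":0,"fingers":1},{"x":0,"y":0,"z":0.8,"wx":0,"wy":0,"wz":0,"fingers":1},{"x":0,"y":0,"z":0.3,"wx":0,"wy":0,"wz":0,"fingers":1},{"x":0,"y":0,"z":0.1,"wx":0,"wy":0,"wz":0,"fingers":1},{"x":0,"y":0,"z":0,"wx":0,"wy":0,"wz":0,"fingers":1},{"x":0,"y":0,"z":0,"wx":0,"wy":0,"wz":0,"fingers":1}]'; python3 -c "
from h import *
go(.442,-.3398,.1906,-1.1)"
```

```text
time: 32.08
position: [0.4427, -0.3398, 0.201]
ee_rot: [3.14, -0.027, 0.002]
force: [1.0, 0.5, -1.1]
grip_width: 0.0611
finger_force: 67.7
t 32.08 pos [ 0.4427 -0.3398  0.201 ] head -0.98 tilt [ 0.0014 -0.0011 -1.    ] j6 1.85 w 0.0611 ff 67.7
tool shift shares [-0.03 -0.    0.52] wz total 0.00
```

```bash
python3 -m pendant '[{"x":-0.03,"y":0,"z":0.3,"wx":0,"wy":0,"wz":0,"fingers":1},{"x":0,"y":0,"z":0.14,"wx":0,"wy":0,"wz":0,"fingers":1},{"x":0,"y":0,"z":0,"wx":0,"wy":0,"wz":0,"fingers":1},{"x":0,"y":0,"z":0,"wx":0,"wy":0,"wz":0,"fingers":1}]'; python3 -c "
from h import *
go(.442,-.3398,.1906,-1.1)"
```

```text
time: 32.42
position: [0.4414, -0.3398, 0.191]
ee_rot: [3.141, -0.027, -0.0]
force: [0.3, -0.1, -1.2]
grip_width: 0.061
finger_force: 67.9
t 32.42 pos [ 0.4414 -0.3398  0.191 ] head -0.98 tilt [-0.e+00 -1.e-04 -1.e+00] j6 1.85 w 0.061 ff 67.9
tool shift shares [0.03 0.   0.02] wz total 0.00
```

```bash
python3 -m pendant '[{"x":0.03,"y":0,"z":0.04,"wx":0,"wy":0,"wz":0,"fingers":1},{"x":0,"y":0,"z":0,"wx":0,"wy":0,"wz":0,"fingers":1},{"x":0,"y":0,"z":0,"wx":0,"wy":0,"wz":0,"fingers":1}]';python3 -m pendant '[{"x":0,"y":0,"z":0.02,"wx":0,"wy":0,"wz":0,"fingers":1},{"x":0,"y":0,"z":0,"wx":0,"wy":0,"wz":0,"fingers":1}]'
```

```text
time: 32.67
position: [0.4421, -0.3399, 0.1906]
ee_rot: [3.141, -0.027, 0.0]
force: [-1.8, 1.0, 1.7]
grip_width: 0.0611
finger_force: 67.9
time: 32.83
position: [0.4421, -0.3399, 0.1906]
ee_rot: [3.141, -0.026, 0.0]
force: [-3.0, 2.1, 4.8]
grip_width: 0.0613
finger_force: 68.7
```

```bash
python3 -m pendant '[{"x":0,"y":0,"z":0,"wx":0,"wy":0,"wz":0,"fingers":-0.6},{"x":0,"y":0,"z":0,"wx":0,"wy":0,"wz":0,"fingers":-0.9},{"x":0,"y":0,"z":0,"wx":0,"wy":0,"wz":0,"fingers":-1},{"x":0,"y":0,"z":0,"wx":0,"wy":0,"wz":0,"fingers":-1},{"x":0,"y":0,"z":0,"wx":0,"wy":0,"wz":0,"fingers":-1},{"x":0,"y":0,"z":-0.5,"wx":0,"wy":0,"wz":0,"fingers":-1},{"x":0,"y":0,"z":-1,"wx":0,"wy":0,"wz":0,"fingers":-1},{"x":0,"y":0,"z":-1,"wx":0,"wy":0,"wz":0,"fingers":-1},{"x":0,"y":0,"z":-1,"wx":0,"wy":0,"wz":0,"fingers":-1},{"x":0,"y":0,"z":-1,"wx":0,"wy":0,"wz":0,"fingers":-1},{"x":0,"y":0,"z":-1,"wx":0,"wy":0,"wz":0,"fingers":-1},{"x":0,"y":0,"z":-1,"wx":0,"wy":0,"wz":0,"fingers":-1},{"x":0,"y":0,"z":-1,"wx":0,"wy":0,"wz":0,"fingers":-1},{"x":0,"y":0,"z":-1,"wx":0,"wy":0,"wz":0,"fingers":-1},{"x":0,"y":0,"z":0,"wx":0,"wy":0,"wz":0,"fingers":-1},{"x":0,"y":0,"z":0,"wx":0,"wy":0,"wz":0,"fingers":-1}]'
python3 - <<'E'
from h import *
from station import vision
go(.442,-.3398)
c=vision.capture("wrist");pickle.dump(c,open("w12.pkl","wb"))
H=cv2.cvtColor(c["frame"],cv2.COLOR_RGB2HSV);print(H[240,200:440:8].tolist())
print(H[100:330:8,321].tolist())
t=vision.capture("top");t0=pickle.load(open("d0.pkl","rb"))["top"]
d=cv2.absdiff(t["frame"],t0["frame"]).max(2)
for n,(x0,y0,x1,y1) in{"tipbox":(310,152,372,208),"dropper":(386,298,407,318),"cork":(215,215,275,270),"panel":(165,270,225,330),"pan":(290,240,355,300)}.items():
    q=np.argwhere(d[y0:y1,x0:x1]>50);print(n,len(q),(q.mean(0)[::-1]+[x0,y0]).round(1) if len(q) else "")
E
```

```text
time: 34.17
position: [0.4421, -0.3398, 0.3619]
ee_rot: [3.14, -0.027, 0.005]
force: [0.6, -0.3, 0.2]
grip_width: 0.086
finger_force: 0.0
t 34.17 pos [ 0.4421 -0.3398  0.3619] head -0.97 tilt [ 0.0032 -0.0014 -1.    ] j6 1.85 w 0.086 ff 0.0
tool shift shares [-0.01 -0.   -0.  ] 
[[144, 17, 76], [0, 10, 78], [173, 14, 75], [144, 17, 74], [168, 17, 74], [170, 10, 73], [156, 18, 72], [165, 21, 72], [0, 0, 50], [28, 72, 255], [24, 84, 255], [42, 5, 243], [38, 4, 243], [40, 6, 245], [45, 6, 245], [42, 5, 244], [36, 5, 245], [42, 5, 245], [35, 6, 246], [42, 5, 246], [50, 7, 235], [30, 18, 255], [130, 10, 75], [165, 21, 74], [143, 13, 78], [150, 13, 77], [150, 10, 77], [150, 21, 73], [150, 7, 76], [170, 21, 74]]
[[143, 14, 75], [15, 7, 73], [135, 7, 74], [155, 19, 80], [150, 18, 71], [30, 23, 255], [30, 20, 255], [40, 6, 244], [38, 4, 246], [40, 3, 246], [36, 5, 246], [36, 5, 246], [40, 6, 246], [36, 5, 245], [45, 4, 246], [42, 5, 246], [42, 5, 246], [38, 4, 244], [38, 4, 244], [42, 5, 245], [42, 5, 243], [36, 5, 243], [42, 5, 243], [150, 21, 74], [168, 17, 75], [0, 10, 76], [145, 20, 75], [170, 10, 78], [160, 20, 76]]
tipbox 0 
dropper 259 [398.9 307.7]
cork 557 [239.6 242.2]
panel 102 [189.3 300. ]
pan 714 [319.2 280. ]
```

```bash
python3 - <<'E'
from h import *
c=pickle.load(open("w12.pkl","rb"))
F=c["frame"];g=F.max(2);B=np.zeros_like(g);B[120:300,240:400]=(g[120:300,240:400]>140)*255
bx=np.zeros_like(g);f=F.astype(int);bx[120:300,240:400]=((f.max(2)<250)&(f.max(2)>200)&(f.max(2)-f.min(2)<14))[120:300,240:400]*255
bx=cv2.morphologyEx(bx,cv2.MORPH_OPEN,np.ones((3,3)))
for n,m,z in(("board",B,.012),("box",bx,.046)):
    ct=max(cv2.findContours(m,cv2.RETR_EXTERNAL,cv2.CHAIN_APPROX_NONE)[0],key=cv2.contourArea)
    print(n,cv2.boundingRect(ct),cv2.minAreaRect((back(c,ct[:,0],z)*1000).astype(np.float32)))
E
python3 -m pendant '[{"x":-0.3,"y":-1,"z":-0.3,"wx":0,"wy":0,"wz":0,"fingers":-1},{"x":0,"y":-1,"z":-0.3,"wx":0,"wy":0,"wz":0,"fingers":-1},{"x":0,"y":-1,"z":-0.3,"wx":0,"wy":0,"wz":0,"fingers":-1},{"x":0,"y":-1,"z":-0.3,"wx":0,"wy":0,"wz":0,"fingers":-1},{"x":0,"y":-1,"z":0,"wx":0,"wy":0,"wz":0,"fingers":-1},{"x":0,"y":-1,"z":0,"wx":0,"wy":0,"wz":0,"fingers":-1},{"x":0,"y":-1,"z":0,"wx":0,"wy":0,"wz":0,"fingers":-1},{"x":0,"y":-1,"z":0,"wx":0,"wy":0,"wz":0,"fingers":-1},{"x":0,"y":-1,"z":0,"wx":0,"wy":0,"wz":0,"fingers":-1},{"x":0,"y":-1,"z":0,"wx":0,"wy":0,"wz":0,"fingers":-1},{"x":0,"y":-1,"z":0,"wx":0,"wy":0,"wz":0,"fingers":-1},{"x":0,"y":-1,"z":0,"wx":0,"wy":0,"wz":0,"fingers":-1},{"x":0,"y":-1,"z":0,"wx":0,"wy":0,"wz":0,"fingers":-1},{"x":0,"y":-1,"z":0,"wx":0,"wy":0,"wz":0,"fingers":-1},{"x":0,"y":-1,"z":0,"wx":0,"wy":0,"wz":0,"fingers":-1},{"x":0,"y":-1,"z":0,"wx":0,"wy":0,"wz":0,"fingers":-1},{"x":0,"y":-1,"z":0,"wx":0,"wy":0,"wz":0,"fingers":-1},{"x":0,"y":-1,"z":0,"wx":0,"wy":0,"wz":0,"fingers":-1},{"x":0,"y":-1,"z":0,"wx":0,"wy":0,"wz":0,"fingers":-1},{"x":0,"y":0,"z":0,"wx":0,"wy":0,"wz":0,"fingers":-1}]'
python3 - <<'E'
from h import *
from station import vision
t=vision.capture("top");t0=pickle.load(open("d0.pkl","rb"))["top"]
s=vision.capture("scene");s0=pickle.load(open("d0.pkl","rb"))["scene"];pickle.dump((t,s),open("end.pkl","wb"))
d=cv2.absdiff(t["frame"],t0["frame"]).max(2);e=cv2.absdiff(s["frame"],s0["frame"]).max(2)
print("top dropper",(d[298:318,386:407]>50).sum(),"scene dropper",(e[248:280,186:212]>50).sum(),"scene tipbox",(e[265:350,330:407]>50).sum(),"top tipbox",(d[152:208,310:372]>50).sum())
E
```

```text
board (266, 134, 112, 149) ((440.7947998046875, -340.73309326171875), (88.23213958740234, 126.09173583984375), 88.88426971435547)
box (279, 155, 84, 127) ((442.10418701171875, -340.16851806640625), (60.211151123046875, 97.30106353759766), 88.94876098632812)
time: 35.93
position: [0.4424, 0.0425, 0.3824]
ee_rot: [3.141, -0.023, -0.003]
force: [0.5, -1.2, -0.1]
grip_width: 0.0856
finger_force: 0.0
top dropper 0 scene dropper 0 scene tipbox 0 top tipbox 0
```

Run:
```python
from h import *
from station import r
t,s=pickle.load(open("end.pkl","rb"))
print("cork",seg(t,(5,80,80),(30,255,255),(210,210,280,275),.008))
h=cv2.cvtColor(t["frame"],cv2.COLOR_RGB2HSV)
m=np.zeros((480,640),np.uint8);m[225:258,228:258]=(h[225:258,228:258,1]<60)*255
ct=max(cv2.findContours(m,cv2.RETR_EXTERNAL,cv2.CHAIN_APPROX_NONE)[0],key=cv2.contourArea)
w=(back(t,ct[:,0],.04)*1000).astype(np.float32);e=cv2.minEnclosingCircle(w);print("tin",e,cv2.minAreaRect(w))
ok=np.hypot(e[0][0]-598,e[0][1]-214.5)<6
print(ok, r.finish_job() if ok else "check")
```

```text
cork [597.9, 216.1, 104.7, 102.4, 89.5]
tin ((596.5677490234375, 214.49649047851562), 30.550477981567383) ((596.683837890625, 215.34158325195312), (57.517459869384766, 54.862281799316406), 89.45745086669922)
the job is handed in; nothing more can be done
True None
```

The job is done and handed in at about 36 s: the vial is on the pan, the dish on the light plate, the tin on the cork and the slide box on the board (long sides within about 0.1° of the board's). All are upright and released, with the box and tin measured within about 2 mm of centre and the vial and dish judged centred by eye, and the tip box and dropper bottle show no change in the final pictures.

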